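# Poke a stuck tube adapter out of a cooling block

## Robot

A 7-joint arm with a two-finger parallel gripper is mounted at the origin on the work surface. World frame = base frame: x ahead of the robot, y to its left, z up, the work surface at z = 0. Lengths are in m, angles in rad, forces in N, time in s.
With the tool pointing down it reaches from about 0.425 to 0.875 m from the base axis. Payload 4.7 kg.
Tool frame: the origin (TCP) lies midway between the tips of the shut fingers; the grasp point (between the pads) lies 19 mm behind it; z points along the fingers, y is the direction in which the jaws open and shut (so a half turn about z gives the same grasp; the last joint's range is limited). The gripper opens to 87 mm and grips with 3 to 60 N. Pads are 19 mm wide; open, the fingers measure 117 mm over their backs; the gripper's body (75 mm by 190 mm) begins 51 mm behind the grasp point.
Start: joints at [1.165, 0.321, -0.07, 1.45, 0.023, 1.371, -0.057], TCP at [0.265, -0.594, 0.223] pointing down, gripper open.
Joint ranges: [-2.86, 2.86], [-0.3, 2.09], [-1.38, 1.24], [0.06, 2.45], [-1.56, 4.7], [0.09, 2.05], [-2.69, 2.69]. Speed limits (rad/s): [2.57, 2.57, 3.14, 3.14, 3.14, 3.14, 3.14].

## Interface

Orientations are given as a rotation vector (axis times angle).
In Python, from bench import * gives the robot as it stands. The module is installed in compiled form; this text tells all that it offers.
- The arm moves only by the tool play_rows, never from a script. Its argument "series" is one flat list of numbers, 7 for each row, row after row: the opening in per cent of the stroke, from 0 (shut) to 100 (fully open), then the shift along the tool's x, y, z in m, then the turn, a rotation vector about the tool's x, y, z in degrees. In form: [fingers, tx, ty, tz, rx, ry, rz, fingers, tx, ty, tz, rx, ry, rz, ...]. A call has 1 to 10 rows; each row is the pose to reach, as a shift and turn from the pose commanded when the call began, along the tool's axes at that moment; what a row does not reach only later rows make up. A row lasts 1/12 s, in which the tool goes at most 41.7 mm and 7.16 degrees, less where a joint would pass 70% of its speed; a pose out of reach is approached as far as the arm can. A call with a gripper value outside its range is refused whole. The fingers move at their own pace and stop on an object; "force" is the grip in N (left out, the last holds). Time passes only in rows, so rows that repeat a pose let the fingers close. It gives the time, the measured TCP pose, the force and the opening at its end, in the units of the state.
- get_state(): the state, without advancing time (a new reading comes with each control period).
- get_image(name): name is "scene" or "top"; returns a dict with "frame" (420x560x3 uint8, red, green, blue), "fx", "fy", "cx", "cy" (pixels), "R" (3x3) and "t" (3): a world point X has camera coordinates R X + t. Camera axes: x right, y down, z forward; pixel columns grow to the right and rows downward; lengths in m; the calibration is good to about 2 mm. A picture is of the moment at which its call begins. There is no depth.
- close_job(): hands the job in, once; it reports no verdict.
The state is a dict: "time": time; "joint_positions": joint angles; "qd": joint speeds; "joint_torque": joint torques, N m; "position": TCP position; "tool_rot": TCP orientation; "ft_force": force on the tool from outside, world axes, zero at the start; "torque": the same for the moment, N m; "grip_width": opening from 0.0 (shut) to 1.0 (fully open).
Only numpy, scipy, OpenCV 4.12 (cv2) and the standard library are available. Lean on these libraries where they do the work, as an engineer would, in place of code of your own. Each camera call takes 0.05 s, during which the arm holds its last target.

## Task

A round tube adapter is stuck, sunk, in the raised metal block. Take the C-shaped poker by its handle, feel for the access slot under the block with its sprung pin, and gently push the adapter up until it stands about 12 mm proud of the block, without forcing the poker. Stand the poker upright on the bench clear of the block, then pull the adapter out and set it upright in the rack's empty pocket, leaving everything else alone.

Things in the scene. Friction and masses are not known exactly. Their poses are not given: they have to be found in the camera images.
- block: Aluminium block stand, fixed, 64 (its x) x 124 (its y) mm, top 126 mm and underside 78 mm above the bench. Origin on the bench below the recess axis, z up. Two end legs 16 mm thick at y = +/-54 mm (feet 24 mm wide, 6 mm high, reaching x = +/-45 mm): the space below is open to -x (robot side) and +x, 76 mm wide between the feet. Over 20 N between poker and block, its bottom plate or adapter does damage.
- recess_rim (a point): Centre of the mouth of the round recess in the block's top face, 126 mm above the bench; axes as the block. Recess 35.5 mm across, 42 mm deep. Two spring clips in its walls (at block x = +/-17 mm, 92 to 104 mm above the bench) grip the adapter: it takes roughly 6 to 13 N to push it up; it stays at whatever height it is left while the clips touch it (raised less than about 18 mm).
- plate_under (a point): Point on the recess axis on the underside of the block's bottom plate, 78 mm above the bench; plate 6 mm thick, the recess floor. One access slot goes through it, 9.5 mm wide along block y, 16 mm along x, NOT centred here: its centre is 4 to 9 mm off along block y, to one side or the other, out of sight. Feel for it: press the pin lightly up, slide it along y until it jumps up into the slot.
- adapter_mid (a point): Centre of the stuck adapter: grey plastic cylinder, 34 mm across, 40 mm tall, 50 to 100 g, blind 17 mm wide bore in its top, flat closed underside; point on the axis half-way up, z along the axis. At the start it sits on the recess floor, centre 104 mm above the bench, its top 2 mm below the block's top, so fingers cannot take it.
- poker_grip (a point): Middle of the handle of the C-shaped steel poker (0.4 kg, loose, standing on its foot). Handle: pale wooden upright bar 20 x 20 mm, 50 mm tall; the point is 171 mm above the foot's underside and 28 mm above the top of the upper arm. z up along the handle; x points the way the mouth of the C opens, away from the spine. The sprung pin stands straight below this point, its tip 119 mm down.
- poker: The poker; origin on the foot's underside below the pin, axes as poker_grip. Foot 8 mm thick, 36 mm wide (y), x = -64 to +25 mm. Spine 16 mm wide, x = -64 to -52 mm. Upper arm 16 mm wide, x = -64 to +12 mm, z = 133 to 143 mm.
- pin_tip (a point): Tip of the poker's upward pin, on its axis, 52 mm above the foot's underside when out; axes as poker_grip. Pin 7 mm thick, round, flat end. Spring: the pin stays out up to 5 N, then sinks 1 mm for each 0.6 N more, and is solid after 14 mm (13.4 N).
- pocket (a point): Centre of the floor of the empty pocket in the white plastic rack (fixed, 64 mm along x, 140 mm along y, 28 mm high). Pocket round, 40 mm across, 16 mm deep, floor 12 mm above the bench; axes those of the rack, z up. The other pocket, 72 mm away towards the rack's -y, holds a spare adapter of the same kind, 24 mm of it above the rack.
- spare_adapter_mid (a point): Centre of the spare adapter that already stands in the rack (bystander, same size as the stuck one).
- reagent: Amber bottle with blue cap, 64 mm across, 150 mm tall (bystander); origin at the centre of its underside.
- dishes: Stack of four culture dishes, 90 mm across, 58 mm tall (bystander); origin at the centre of its underside.
- beaker: White ceramic beaker, 70 mm across, 90 mm tall (bystander); origin at the centre of its underside.
Things that resemble listed ones, but are neither listed nor needed, are in the scene too. What is shaped like the part that bears adapter_mid but brown, green or red is not meant.

How it is judged:
By the outcome, as a careful person would: the job done as asked, in the order asked, and still so for the second after the job is handed in, with the robot touching nothing.
It also fails if it takes over 72 s, if anything falls off the work surface, if the arm or the gripper's body presses on something with over 40 N, if the wrist force passes 120 N, or if a joint passes its speed limit or range.

## Working session

There is one attempt and no reset: what is moved stays moved. The work goes in short steps, Python scripts to look and compute and a tool call to move; the robot and the scene stay as the last step left them, time stands still between calls to the robot, and variables do not carry over. Pictures are saved under pics/ and viewed, and the job is handed in when it is done.

Besides the shell and the picture viewer there is one more tool, called after "Emit:" in YAML: its name, and indented under it one key for each argument. play_rows: Moves the arm, as the interface text tells. Its arguments: {"type":"object","properties":{"series":{"type":"array"},"force":{"type":"number"}},"required":["series"]}

```bash
mkdir -p pics; cat > h.py <<'E'
from bench import *
import numpy as np, cv2
def cam(n):
    im=get_image(n); im['R']=np.array(im['R']);im['t']=np.array(im['t']);return im
def ray(im,u,v):
    C=-im['R'].T@im['t']; d=im['R'].T@np.array([(u-im['cx'])/im['fx'],(v-im['cy'])/im['fy'],1.]);return C,d/np.linalg.norm(d)
def onz(im,u,v,z):
    C,d=ray(im,u,v); return C+d*(z-C[2])/d[2]
def proj(im,X):
    c=im['R']@np.array(X)+im['t']; return im['fx']*c[0]/c[2]+im['cx'],im['fy']*c[1]/c[2]+im['cy']
def tri(a,pa,b,pb):
    C1,d1=ray(a,*pa);C2,d2=ray(b,*pb)
    A=np.stack([d1,-d2],1);s=np.linalg.lstsq(A,C2-C1,rcond=None)[0]
    p,q=C1+s[0]*d1,C2+s[1]*d2;return (p+q)/2,np.linalg.norm(p-q)
def save(f,fn,crop=None,k=1):
    if crop: x0,y0,x1,y1=crop;f=f[y0:y1,x0:x1]
    f=cv2.resize(f,None,fx=k,fy=k,interpolation=cv2.INTER_CUBIC);cv2.imwrite(fn,f[:,:,::-1])
E
python3 - <<'E'
from h import *
import pickle
for n in('scene','top'):
    im=cam(n);save(im['frame'],f'pics/{n}0.png',k=1.4);pickle.dump(im,open(n+'0.pkl','wb'));print(n,-im['R'].T@im['t'],im['R'].round(2).tolist(),im['fx'])
print(get_state())
E
```

```text
scene [1.34715978 0.19785616 0.99705012] [[-0.37, 0.93, 0.02], [0.67, 0.28, -0.69], [-0.64, -0.25, -0.73]] 528.381909975454
top [ 0.34049715 -0.08864178  1.46760754] [[-0.01, -1.0, -0.01], [-0.98, 0.01, -0.19], [0.19, 0.01, -0.98]] 526.5914414016885
{'time': 0.1, 'joint_positions': array([ 1.16509938,  0.32176141, -0.07004246,  1.4515714 ,  0.02262323,
        1.37077708, -0.05687693]), 'qd': array([ 0.00107764, -0.00110762, -0.00100043, -0.00246372,  0.00041353,
        0.00021042, -0.00164453]), 'joint_torque': array([-2.68201338e-04, -4.92573810e+01, -4.05848930e-01, -3.13400745e+01,
       -6.41381764e-02,  3.94883752e-02,  5.73390457e-05]), 'position': array([ 0.26464573, -0.59314269,  0.22155317]), 'tool_rot': array([-3.07101036e+00, -6.54262174e-01,  7.62772759e-04]), 'ft_force': array([0.02448116, 0.29880615, 0.08508665]), 'torque': array([-0.03069792, -0.04407122,  0.00199945]), 'grip_width': 1.001832801892567}
```

View pics/scene0.png

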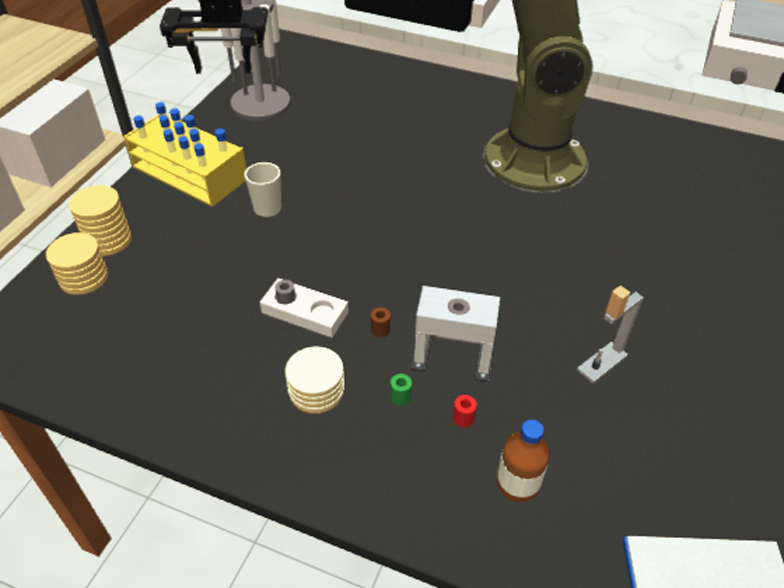

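View pics/top0.png

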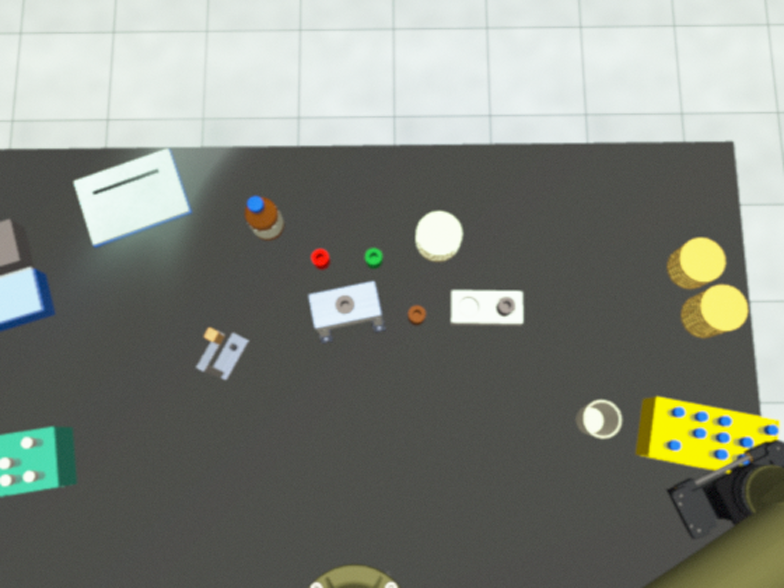

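Scene (1.4× pixels): the block is at (458,305), the poker at (610,335), and the rack at (303,305) with its empty pocket at (322,307). Loose look-alikes are brown (380,321), green (400,388) and red (465,410), and a grey spare sits in the rack at (285,290). The adapter meant is the grey ring sunk in the block at (458,306). I'll confirm it in crops.

```bash
python3 - <<'E'
from h import *
import pickle
s=pickle.load(open('scene0.pkl','rb'));t=pickle.load(open('top0.pkl','rb'))
A=s['frame'][195:285,285:470];B=t['frame'][190:280,130:385]
save(A,'pics/cs.png',k=4.2);save(B,'pics/ct.png',k=3.1)
E
```

```text
(no output)
```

View pics/cs.png

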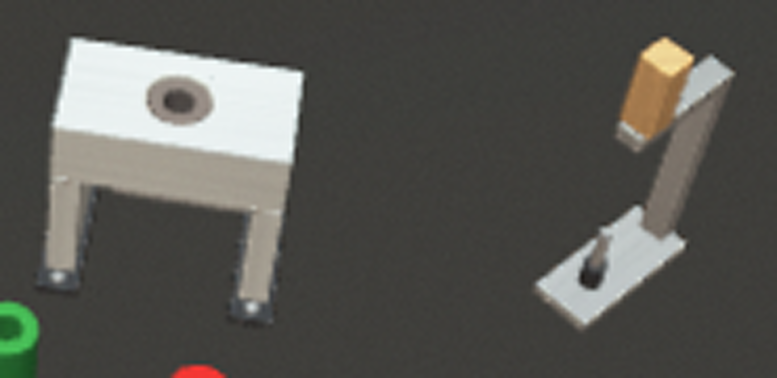

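View pics/ct.png

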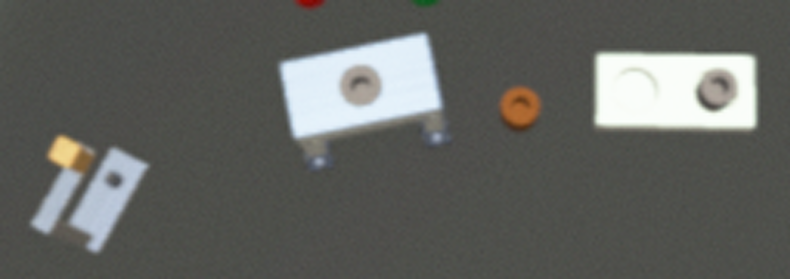

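The crops show the grey ring sunk in the block's top (crop 180,98), which is the adapter meant. They also show the poker's tan handle and the rack's empty pocket (top crop 635,88). Next I measure them.

```bash
cat > meas.py <<'E'
from h import *
def comps(mask,box,mn=30):
    m=np.zeros_like(mask);x0,y0,x1,y1=box;m[y0:y1,x0:x1]=mask[y0:y1,x0:x1]
    c,_=cv2.findContours(m.astype(np.uint8),cv2.RETR_EXTERNAL,cv2.CHAIN_APPROX_NONE)
    return sorted([k for k in c if cv2.contourArea(k)>mn],key=cv2.contourArea,reverse=True)
def quad(c):
    h=cv2.convexHull(c)
    q=cv2.approxPolyN(h,4,None,-1.0,True) if hasattr(cv2,'approxPolyN') else cv2.boxPoints(cv2.minAreaRect(c))
    return q.reshape(-1,2).astype(float)
E
python3 - <<'E'
from meas import *
import pickle
s=pickle.load(open('scene0.pkl','rb'));t=pickle.load(open('top0.pkl','rb'))
for nm,im,box in(('scene',s,(290,198,362,240)),('top',t,(215,195,280,240))):
    f=im['frame'].astype(int);g=f.min(2)
    m=g>(185 if nm=='scene' else 150)
    c=comps(m,box)[0];q=quad(c);print(nm,'block quad',q.tolist(),cv2.contourArea(c))
    W=np.array([onz(im,*p,.126) for p in q]);print((W*1000).round(1).tolist())
    print(' centre',(W.mean(0)*1e3).round(1))
    # ring: dark inside
    h=((g<170) if nm=='scene' else (g<140))
    inner=np.zeros(g.shape,np.uint8);cv2.fillConvexPoly(inner,cv2.convexHull(c),1);inner=cv2.erode(inner,np.ones((5,5)))
    r=comps(h&(inner>0),box,10)[0];e=cv2.fitEllipse(r);print(' ring',e,(onz(im,*e[0],.124)*1e3).round(1))
for nm,im,box in(('scene',s,(425,198,465,235)),('top',t,(140,228,165,250))):
    f=im['frame'].astype(int);m=(f[...,0]-f[...,2]>50)
    c=comps(m,box,10)[0];q=quad(c);print(nm,'handle',cv2.boundingRect(c),q.tolist())
    m2=m&(f[...,0]>225);c2=comps(m2,box,3);print([ (k.reshape(-1,2).mean(0).tolist(),cv2.contourArea(k)) for k in c2])
for nm,im,box in(('scene',s,(180,195,252,245)),('top',t,(315,200,380,240))):
    f=im['frame'].astype(int);g=f.min(2);m=g>(200 if nm=='scene' else 190)
    c=comps(m,box)[0];q=quad(c);print(nm,'rack',q.tolist());print((np.array([onz(im,*p,.028) for p in q])*1e3).round(1).tolist())
save(s['frame'],'pics/h1.png',(400,195,470,280),7);save(t['frame'],'pics/h2.png',(130,220,190,280),9)
save(s['frame'],'pics/r1.png',(180,195,255,245),9);save(t['frame'],'pics/r2.png',(310,200,380,240),10)
E
```

```text
scene block quad [[357.0, 212.0], [354.0, 233.0], [297.0, 225.0], [302.0, 204.0]] 1148.5
[[544.7, 65.3, 126.0], [606.1, 76.9, 126.0], [632.4, -44.6, 126.0], [569.5, -56.6, 126.0]]
 centre [588.2  10.3 126. ]
 ring ((327.1177673339844, 218.56028747558594), (10.531825065612793, 15.005581855773926), 98.65839385986328) [587.4   9.6 124. ]
top block quad [[272.0, 225.0], [225.0, 235.0], [220.0, 210.0], [267.0, 200.0]] 1153.5
[[566.5, -55.2, 126.0], [541.6, 66.1, 126.0], [607.4, 79.8, 126.0], [632.7, -42.5, 126.0]]
 centre [587.  12. 126.]
 ring ((245.3573760986328, 215.85057067871094), (3.8615176677703857, 7.054357528686523), 77.23140716552734) [591.6  13.9 124. ]
scene handle (433, 204, 17, 24) [[450.0, 208.0], [442.0, 230.0], [432.0, 223.0], [439.0, 201.0]]
[([443.5, 208.22727272727272], 42.0)]
top handle (146, 234, 13, 11) [[152.0, 234.0], [164.0, 246.0], [146.0, 242.0], [146.0, 234.0]]
[([150.5, 238.6], 31.0)]
scene rack [[248.0, 215.0], [236.0, 234.0], [185.0, 216.0], [198.0, 199.0]]
[[568.4, -194.8, 28.0], [634.7, -195.7, 28.0], [631.2, -335.5, 28.0], [567.9, -333.7, 28.0]]
top rack [[373.0, 208.0], [373.0, 230.0], [322.0, 230.0], [323.0, 207.0]]
[[628.1, -334.3, 28.0], [566.1, -331.8, 28.0], [567.5, -190.9, 28.0], [632.4, -195.2, 28.0]]
```

View pics/h1.png

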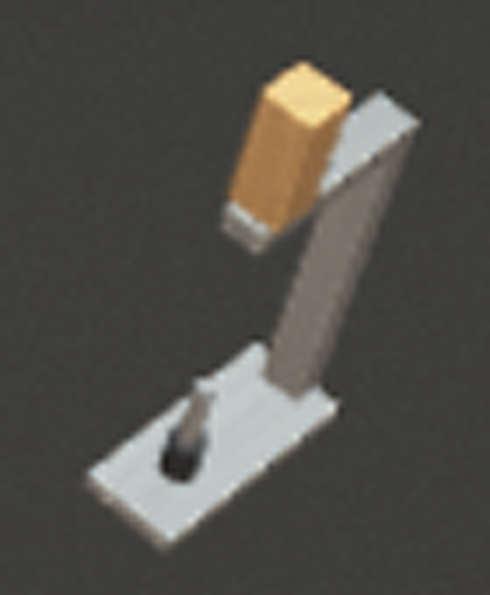

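View pics/h2.png

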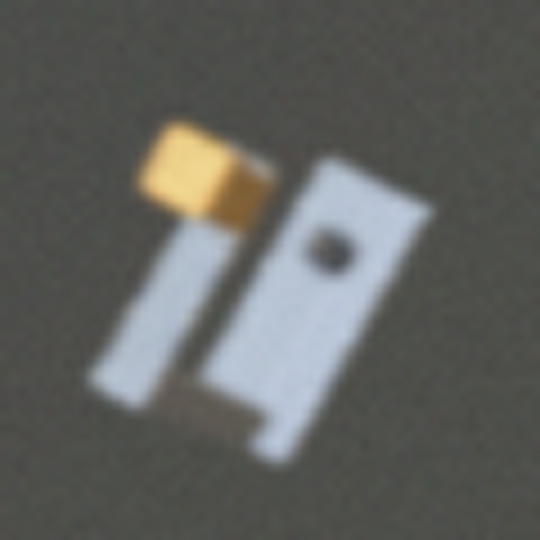

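View pics/r1.png

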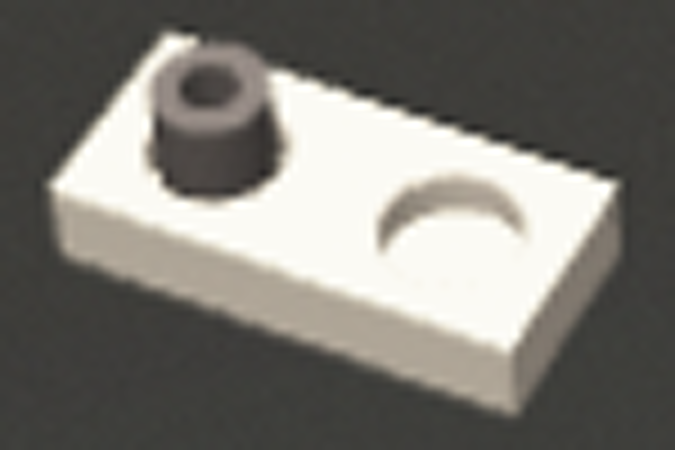

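View pics/r2.png

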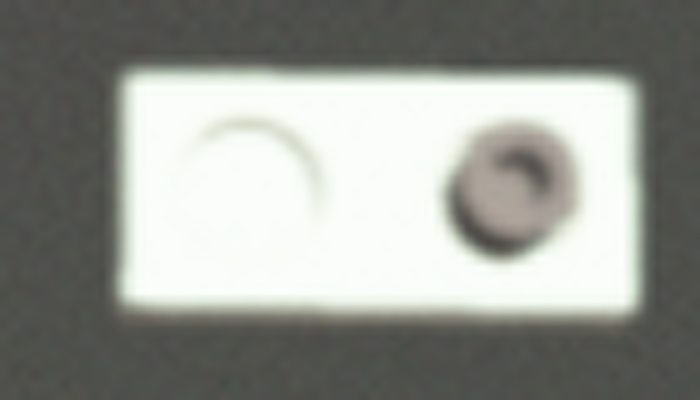

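```bash
python3 - <<'E'
from meas import *
import pickle
s=pickle.load(open('scene0.pkl','rb'));t=pickle.load(open('top0.pkl','rb'))
def S(x,y): return ((x+.5)/7-.5+400,(y+.5)/7-.5+195)
def T(x,y): return ((x+.5)/9-.5+130,(y+.5)/9-.5+220)
p=lambda n,r:print(n,(r[0]*1e3).round(1),'gap',round(r[1]*1e3,1))
p('handle top',tri(s,S(308,95),t,T(189,170)))
p(' far corner foot +x,-y',tri(s,S(88,478),t,T(435,212)))if 0 else None
hs=[S(302,62),S(352,97),S(316,127),S(264,95)]
ht=[T(178,122),T(237,160),T(203,217),T(137,182)]
print('hs',[(onz(s,*q,.196)*1e3).round(1)[:2].tolist() for q in hs]);print('ht',[(onz(t,*q,.196)*1e3).round(1)[:2].tolist() for q in ht])
print('footS',[(onz(s,*S(*q),.008)*1e3).round(1)[:2].tolist() for q in((88,475),(165,540),(338,405),(258,343))])
print('footT',[(onz(t,*T(*q),.008)*1e3).round(1)[:2].tolist() for q in((330,155),(435,212),(285,465))])
print('arm spine corners S',[(onz(s,*S(*q),.143)*1e3).round(1)[:2].tolist() for q in((380,92),(420,124))],'T',[(onz(t,*T(*q),.143)*1e3).round(1)[:2].tolist() for q in((88,378),(138,410))])
print('pin tip S',(onz(s,*S(205,382),.052)*1e3).round(1))
# block corners triangulated
for a,b in(((357,212),(225,235)),((354,233),(220,210)),((297,225),(267,200)),((302,204),(272,225))): p('blk',tri(s,a,t,b))
for a,b in(((248,215),(322,230)),((236,234),(323,207)),((185,216),(373,208)),((198,199),(373,230))): p('rack',tri(s,a,t,b))
# pocket: scene rim arc ; r1 ellipse approx
def R1(x,y): return ((x+.5)/9-.5+180,(y+.5)/9-.5+195)
def R2(x,y): return ((x+.5)/10-.5+310,(y+.5)/10-.5+200)
print('pocket rim far/left/right S',[(onz(s,*R1(*q),.028)*1e3).round(1)[:2].tolist() for q in((452,173),(378,245),(528,225))])
print('spare top S',(onz(s,*R1(212,88),.052)*1e3).round(1),'T',(onz(t,*R2(522,175),.052)*1e3).round(1))
p('spare',tri(s,R1(212,88),t,R2(522,175)))
E
```

```text
handle top [525.  239.9 192.6] gap 1.5
hs [[516.0, 234.9], [524.6, 251.2], [540.8, 243.5], [534.0, 226.9]]
ht [[537.6, 243.3], [527.1, 226.8], [511.6, 235.5], [521.3, 253.8]]
footS [[539.2, 211.9], [555.7, 241.2], [477.1, 284.1], [460.6, 253.8]]
footT [[555.9, 244.5], [537.7, 211.3], [459.7, 255.3]]
arm spine corners S [[464.5, 262.6], [473.5, 276.6]] T [[473.6, 279.6], [464.4, 265.2]]
pin tip S [523.1 238.4  52. ]
blk [542.1  65.6 123.5] gap 1.4
blk [607.3  78.3 127.9] gap 2.5
blk [632.8 -43.4 126.7] gap 1.9
blk [567.2 -56.2 123.7] gap 2.2
rack [ 568.2 -192.7   28.2] gap 3.9
rack [ 633.  -196.    25.9] gap 1.2
rack [ 629.1 -335.8   25.4] gap 2.2
rack [ 566.8 -333.1   26.8] gap 2.4
pocket rim far/left/right S [[582.1, -237.8], [613.4, -244.7], [591.2, -210.5]]
spare top S [ 598.3 -300.5   52. ] T [ 598.4 -298.5   52. ]
spare [ 598.6 -299.3   52.6] gap 1.8
```

```bash
cat > plan.py <<'E'
from h import *
import sys
from scipy.spatial.transform import Rotation as Ro
def yawR(a): # tool x yaw a deg, pointing down
    a=np.radians(a);return Ro.from_matrix(np.array([[np.cos(a),np.sin(a),0],[np.sin(a),-np.cos(a),0],[0,0,-1]]))
def plan(*tg):
    s=get_state();R=Ro.from_rotvec(s['tool_rot']);p=s['position']
    M=R.as_matrix();print('t',round(s['time'],2),'pos',(p*1e3).round(1),'xyaw',round(np.degrees(np.arctan2(M[1,0],M[0,0])),1),'tilt',(M[:2,2]).round(3),'F',s['ft_force'].round(1),'T',s['torque'].round(2),'w',round(s['grip_width']*87,1))
    for (x,y,z,a) in tg:
        d=R.inv().apply(np.array([x,y,z])/1e3-p);r=(R.inv()*yawR(a)).as_rotvec(degrees=True)
        print((x,y,z,a),'->',d.round(4).tolist(),r.round(1).tolist(),'rows',round(max(np.linalg.norm(d)/.0417,np.linalg.norm(r)/7.16),1))
if __name__=='__main__':
    plan(*[tuple(float(q) for q in a.split(',')) for a in sys.argv[1:]])
E
python3 plan.py 500,-300,260,60 560,0,260,110 526,239.6,260,151.3
```

```text
t 0.1 pos [ 264.6 -593.1  221.6] xyaw 24.1 tilt [-0.001  0.002] F [0.  0.3 0.1] T [-0.03 -0.04  0.  ] w 87.2
(500.0, -300.0, 260.0, 60.0) -> [0.3344, -0.1718, -0.0382] [-0.1, -0.0, -35.9] rows 9.1
(560.0, 0.0, 260.0, 110.0) -> [0.5115, -0.4213, -0.0378] [-0.1, -0.1, -85.9] rows 15.9
(526.0, 239.6, 260.0, 151.3) -> [0.5781, -0.654, -0.0374] [-0.1, -0.1, -127.2] rows 21.0
```

Emit:
play_rows:
  series: [100,0.05,-0.02,-0.038,0,0,-7,100,0.334,-0.172,-0.038,0,0,-36,100,0.334,-0.172,-0.038,0,0,-36,100,0.334,-0.172,-0.038,0,0,-36,100,0.334,-0.172,-0.038,0,0,-36,100,0.334,-0.172,-0.038,0,0,-36,100,0.334,-0.172,-0.038,0,0,-36,100,0.334,-0.172,-0.038,0,0,-36,100,0.334,-0.172,-0.038,0,0,-36,100,0.512,-0.421,-0.038,0,0,-86]

```text
time: 0.93
position: [0.5057, -0.2651, 0.2598]
tool_rot: [2.615, 1.74, 0.002]
ft_force: [0.1, -0.4, 0.6]
grip_width: 1.003
```

```bash
python3 plan.py 560,0,260,110 526,239.6,260,151.3
```

```text
t 0.93 pos [ 505.7 -265.1  259.8] xyaw 67.3 tilt [0.002 0.   ] F [ 0.1 -0.4  0.6] T [ 0.01 -0.03  0.09] w 87.2
(560.0, 0.0, 260.0, 110.0) -> [0.2655, -0.0523, -0.0] [0.1, -0.0, -42.7] rows 6.5
(526.0, 239.6, 260.0, 151.3) -> [0.4734, -0.1762, -0.0] [0.1, 0.0, -84.0] rows 12.1
```

Emit:
play_rows:
  series: [100,0.265,-0.052,0,0,0,-43,100,0.265,-0.052,0,0,0,-43,100,0.265,-0.052,0,0,0,-43,100,0.265,-0.052,0,0,0,-43,100,0.265,-0.052,0,0,0,-43,100,0.473,-0.176,0,0,0,-84,100,0.473,-0.176,0,0,0,-84,100,0.473,-0.176,0,0,0,-84,100,0.473,-0.176,0,0,0,-84,100,0.473,-0.176,0,0,0,-84]

```text
time: 1.77
position: [0.5299, 0.147, 0.2601]
tool_rot: [1.096, 2.944, -0.001]
ft_force: [1.0, 0.4, -0.7]
grip_width: 1.002
```

```bash
python3 plan.py 526,239.6,260,151.3
```

```text
t 1.77 pos [529.9 147.  260.1] xyaw 139.2 tilt [-0.    -0.001] F [ 1.   0.4 -0.7] T [ 0.06 -0.2  -0.03] w 87.2
(526.0, 239.6, 260.0, 151.3) -> [0.0635, 0.0675, -0.0] [-0.0, 0.0, -12.1] rows 2.2
```

Emit:
play_rows:
  series: [100,0.063,0.067,0,0,0,-12,100,0.063,0.067,0,0,0,-12,100,0.063,0.067,0,0,0,-12,100,0.063,0.067,0,0,0,-12,100,0.063,0.067,0,0,0,-12]

```text
time: 2.18
position: [0.5271, 0.2372, 0.2597]
tool_rot: [-0.789, -3.04, 0.002]
ft_force: [0.8, -1.7, 0.0]
grip_width: 0.996
```

```bash
python3 plan.py 526,239.6,260,151.3 526,239.6,153,151.3
python3 - <<'E'
from h import *
a=cam('scene');save(a['frame'],'pics/a1.png',(360,100,520,290),3);b=cam('top');save(b['frame'],'pics/a2.png',(90,170,250,300),4)
E
```

```text
t 2.18 pos [527.1 237.2 259.7] xyaw 150.9 tilt [-0.001 -0.001] F [ 0.8 -1.7  0. ] T [ 0.06 -0.13  0.03] w 86.7
(526.0, 239.6, 260.0, 151.3) -> [0.0021, 0.0016, -0.0003] [-0.1, -0.0, -0.4] rows 0.1
(526.0, 239.6, 153.0, 151.3) -> [0.0021, 0.0017, 0.1067] [-0.1, -0.0, -0.4] rows 2.6
```

View pics/a1.png

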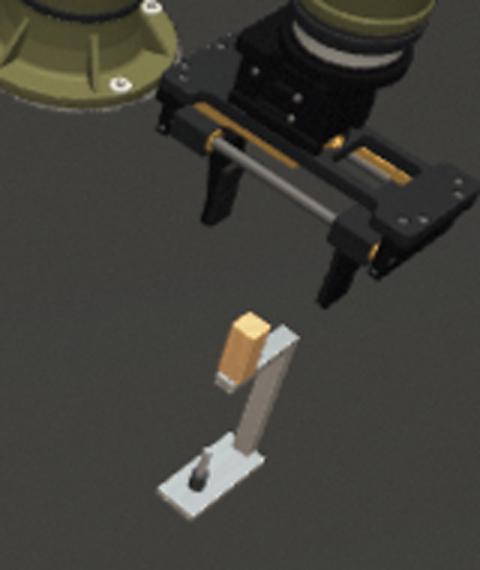

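View pics/a2.png

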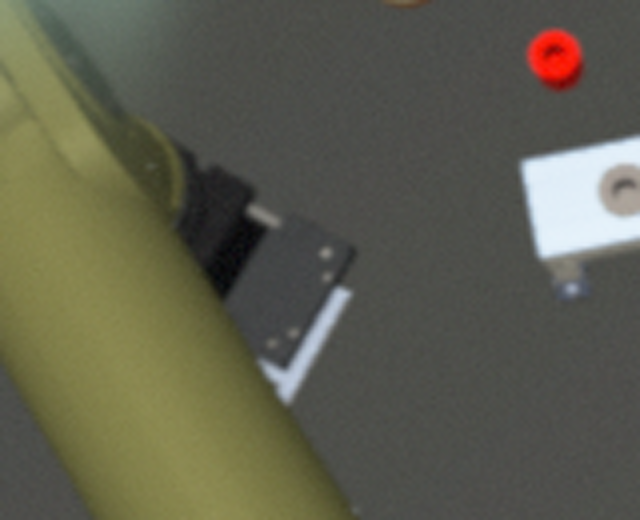

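The gripper straddles the handle (crop 245,345), with its jaws across the poker's y. I'll descend.

Emit:
play_rows:
  series: [100,0.002,0.0015,0.04,0,0,-0.4,100,0.002,0.0015,0.08,0,0,-0.4,100,0.002,0.0015,0.107,0,0,-0.4,100,0.002,0.0015,0.107,0,0,-0.4,100,0.002,0.0015,0.107,0,0,-0.4,100,0.002,0.0015,0.107,0,0,-0.4]

```text
time: 2.78
position: [0.5278, 0.2389, 0.1551]
tool_rot: [0.783, 3.04, 0.002]
ft_force: [0.0, 0.2, 0.8]
grip_width: 1.005
```

```bash
python3 plan.py 526,239.6,153,151.3
python3 - <<'E'
from h import *
a=cam('scene');save(a['frame'],'pics/a3.png',(380,130,500,290),4.5);print([proj(a,q) for q in ((.526,.2396,.153),)])
E
```

```text
t 2.78 pos [527.8 238.9 155.1] xyaw 151.1 tilt [0.002 0.001] F [0.  0.2 0.8] T [ 0.06 -0.16 -0.02] w 87.4
(526.0, 239.6, 153.0, 151.3) -> [0.0019, -0.0003, 0.0021] [0.1, 0.1, -0.2] rows 0.1
[(np.float64(439.3575640054488), np.float64(220.95412439103592))]
```

View pics/a3.png

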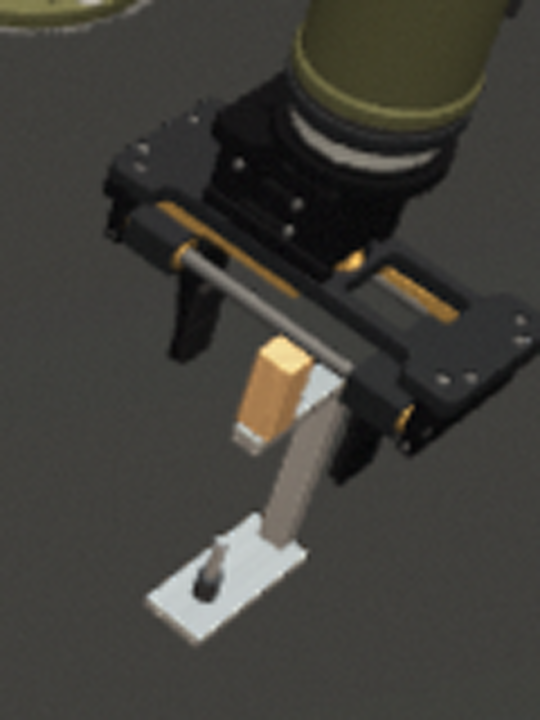

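Emit:
play_rows:
  series: [40,0.002,0,0.001,0,0,0,30,0.002,0,0.001,0,0,0,25,0.002,0,0.001,0,0,0,15,0.002,0,0.001,0,0,0,0,0.002,0,0.001,0,0,0,0,0.002,0,0.001,0,0,0,0,0.002,0,0.001,0,0,0]
  force: 15

```text
time: 3.42
position: [0.5246, 0.2404, 0.1522]
tool_rot: [0.78, 3.043, -0.0]
ft_force: [-0.0, 0.7, 0.2]
grip_width: 0.556
```

Emit:
play_rows:
  series: [0,0,0,0,0,0,0,0,0,0,0,0,0,0,0,0,0,0,0,0,0]
  force: 60

```text
time: 3.67
position: [0.5245, 0.2404, 0.1521]
tool_rot: [-0.78, -3.043, 0.0]
ft_force: [-0.1, -0.2, -0.7]
grip_width: 0.327
```

```bash
python3 plan.py 526,239.6,153,151.3
```

```text
t 3.67 pos [524.5 240.4 152.1] xyaw 151.2 tilt [-0. -0.] F [-0.1 -0.2 -0.7] T [ 0.09 -0.18 -0.04] w 28.4
(526.0, 239.6, 153.0, 151.3) -> [-0.0017, 0.0, -0.0009] [-0.0, -0.0, -0.1] rows 0.0
```

Emit:
play_rows:
  series: [0,0,0,0,0,0,0,0,0,0,0,0,0,0,0,0,0,0,0,0,0]
  force: 15

```text
time: 3.92
position: [0.5245, 0.2403, 0.1522]
tool_rot: [-0.78, -3.043, 0.0]
ft_force: [-0.2, 0.0, -0.7]
grip_width: 0.229
```

Emit:
play_rows:
  series: [0,0,0,0,0,0,0,0,0,0,0,0,0,0,0,0,0,0,0,0,0]
  force: 60

```text
time: 4.17
position: [0.5245, 0.2403, 0.1521]
tool_rot: [-0.78, -3.043, 0.0]
ft_force: [-0.8, -0.2, 0.5]
grip_width: 0.226
```

```bash
python3 plan.py 526,239.6,153,151.3
python3 - <<'E'
from h import *
a=cam('scene');save(a['frame'],'pics/a4.png',(380,130,500,290),4.5)
E
```

```text
t 4.17 pos [524.5 240.3 152.1] xyaw 151.2 tilt [-0. -0.] F [-0.8 -0.2  0.5] T [-0.04 -0.06 -0.05] w 19.7
(526.0, 239.6, 153.0, 151.3) -> [-0.0017, 0.0001, -0.0009] [-0.0, -0.0, -0.1] rows 0.0
```

View pics/a4.png

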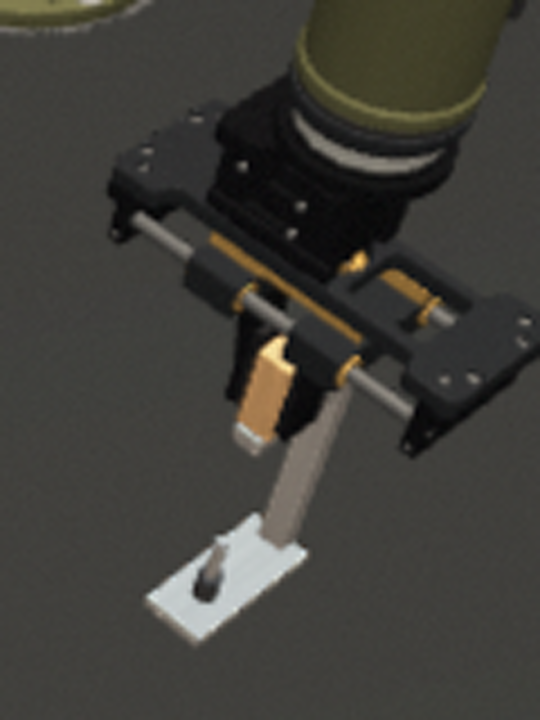

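Gripped: opening 19.7 mm, and the poker is still upright. Next I'll lift it and go to the -x side of the block, turning on the way.

```bash
python3 plan.py 524.5,240.3,170,151.3 505,120,170,191.7 499.5,-7,170,191.7
```

```text
t 4.22 pos [524.5 240.3 152.2] xyaw 151.2 tilt [-0. -0.] F [ 0.   0.7 -0. ] T [ 0.02 -0.05  0.02] w 19.8
(524.5, 240.3, 170.0, 151.3) -> [-0.0, -0.0, -0.0178] [-0.0, -0.0, -0.1] rows 0.4
(505.0, 120.0, 170.0, 191.7) -> [-0.0408, -0.1149, -0.0178] [-0.0, -0.0, -40.5] rows 5.7
(499.5, -7.0, 170.0, 191.7) -> [-0.0971, -0.2288, -0.0178] [-0.0, -0.0, -40.5] rows 6.0
```

Emit:
play_rows:
  series: [0,0,0,-0.005,0,0,0,0,0,0,-0.012,0,0,0,0,0,0,-0.018,0,0,0,0,-0.008,-0.023,-0.018,0,0,-7,0,-0.016,-0.046,-0.018,0,0,-14,0,-0.024,-0.069,-0.018,0,0,-21,0,-0.032,-0.092,-0.018,0,0,-28,0,-0.04,-0.115,-0.018,0,0,-35,0,-0.05,-0.135,-0.018,0,0,-40.5,0,-0.06,-0.155,-0.018,0,0,-40.5]

```text
time: 5.05
position: [0.5025, 0.0746, 0.1708]
tool_rot: [-0.328, 3.124, -0.001]
ft_force: [0.9, 0.8, -5.0]
grip_width: 0.223
```

Emit:
play_rows:
  series: [0,0.006,-0.03,0,0,0,0,0,0.009,-0.06,0,0,0,0,0,0.009,-0.08,0,0,0,0,0,0.009,-0.08,0,0,0,0,0,0.009,-0.08,0,0,0,0]

```text
time: 5.47
position: [0.5103, -0.0057, 0.1706]
tool_rot: [-0.316, 3.125, 0.0]
ft_force: [-0.5, 0.3, -4.1]
grip_width: 0.22
```

```bash
python3 plan.py 499.5,-7,170,191.7
python3 - <<'E'
from h import *
a=cam('scene');save(a['frame'],'pics/b1.png',(270,120,430,290),4);b=cam('top');save(b['frame'],'pics/b2.png',(180,170,310,290),5)
E
```

```text
t 5.47 pos [510.3  -5.7 170.6] xyaw -168.4 tilt [0. 0.] F [-0.5  0.3 -4.1] T [ 0.31 -0.24  0.06] w 19.1
(499.5, -7.0, 170.0, 191.7) -> [0.0108, 0.0009, 0.0006] [0.0, 0.0, -0.1] rows 0.3
```

View pics/b1.png

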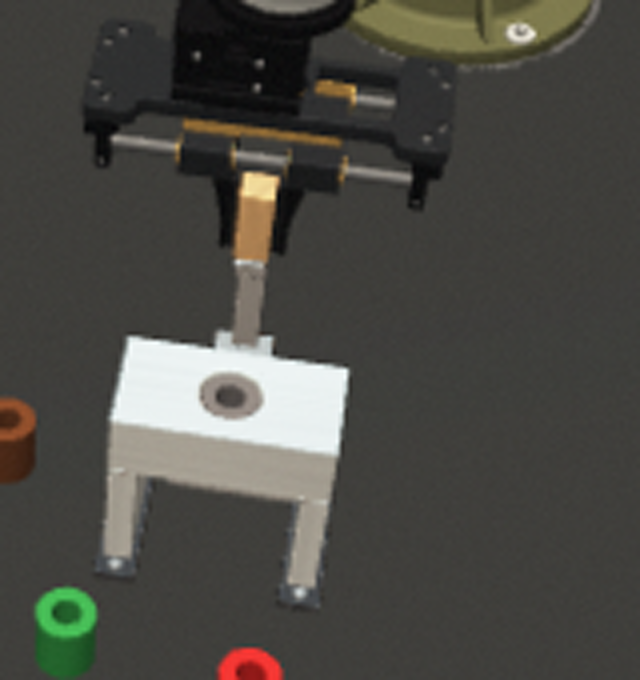

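View pics/b2.png

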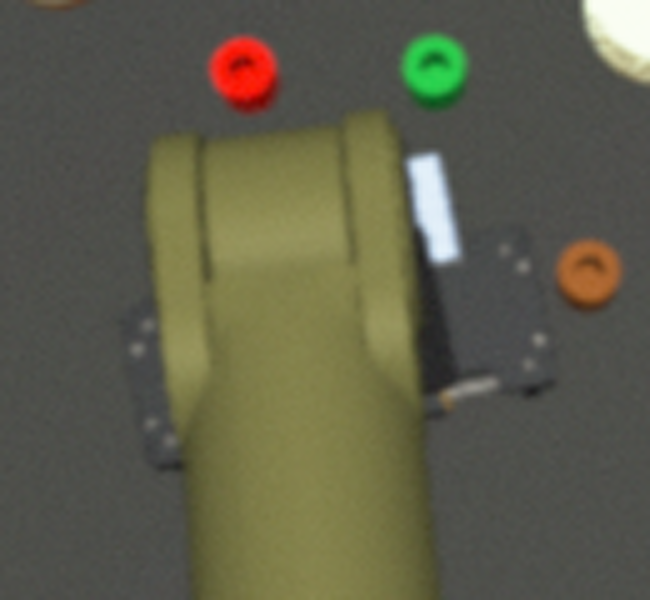

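Aligned: the poker's mouth faces the block, held at about 18 mm lift. I'll insert it with the pin on the recess axis.

```bash
python3 plan.py 586.1,10.9,168,191.7
```

```text
t 5.57 pos [510.1  -3.1 170.6] xyaw -168.2 tilt [0.    0.001] F [ 0.1  1.  -3.3] T [ 0.22 -0.21  0.03] w 19.5
(586.1, 10.9, 168.0, 191.7) -> [-0.0773, -0.0018, 0.0026] [0.0, 0.0, 0.1] rows 1.9
```

Emit:
play_rows:
  series: [0,-0.01,-0.001,0.001,0,0,0,0,-0.025,-0.001,0.002,0,0,0,0,-0.04,-0.001,0.002,0,0,0,0,-0.055,-0.001,0.002,0,0,0,0,-0.068,-0.001,0.002,0,0,0,0,-0.077,-0.001,0.002,0,0,0,0,-0.077,-0.001,0.002,0,0,0,0,-0.077,-0.001,0.002,0,0,0]

```text
time: 6.23
position: [0.5852, 0.0115, 0.1681]
tool_rot: [0.324, -3.124, -0.001]
ft_force: [-0.8, -0.8, -3.7]
grip_width: 0.223
```

```bash
python3 plan.py 586.1,10.9,178,191.7
python3 - <<'E'
from h import *
a=cam('scene');save(a['frame'],'pics/b3.png',(270,120,430,290),4)
E
```

```text
t 6.23 pos [585.2  11.5 168.1] xyaw -168.2 tilt [-0.001  0.001] F [-0.8 -0.8 -3.7] T [ 0.18 -0.2   0.01] w 19.4
(586.1, 10.9, 178.0, 191.7) -> [-0.0007, -0.0007, -0.0099] [0.1, -0.0, 0.1] rows 0.2
```

View pics/b3.png

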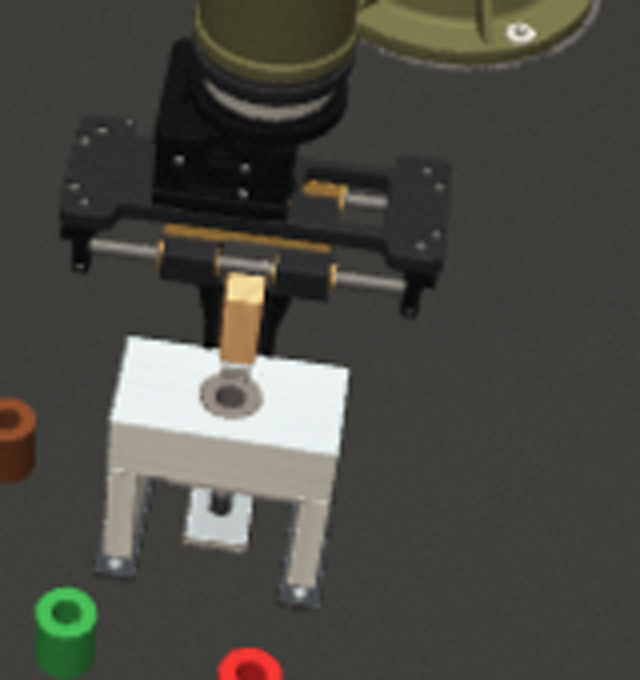

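Emit:
play_rows:
  series: [0,0,-0.0005,-0.004,0,0,0,0,0,-0.0005,-0.007,0,0,0,0,0,-0.0005,-0.009,0,0,0,0,0,-0.0005,-0.009,0,0,0]

```text
time: 6.62
position: [0.5856, 0.0094, 0.1779]
tool_rot: [-0.32, 3.125, -0.001]
ft_force: [0.0, 0.5, -3.8]
grip_width: 0.228
```

Emit:
play_rows:
  series: [0,0,0,-0.001,0,0,0,0,0,0,-0.001,0,0,0]

```text
time: 6.78
position: [0.5856, 0.0095, 0.1782]
tool_rot: [0.321, -3.125, 0.0]
ft_force: [0.6, -1.5, -4.6]
grip_width: 0.223
```

Emit:
play_rows:
  series: [0,0,0,-0.001,0,0,0,0,0,0,-0.001,0,0,0]

```text
time: 6.95
position: [0.5855, 0.0095, 0.1786]
tool_rot: [0.321, -3.124, 0.0]
ft_force: [0.2, -0.7, -8.8]
grip_width: 0.227
```

Emit:
play_rows:
  series: [0,0,0,-0.001,0,0,0,0,0,0.001,-0.001,0,0,0,0,0,0.002,-0.001,0,0,0,0,0,0.003,-0.001,0,0,0]

```text
time: 7.28
position: [0.5851, 0.011, 0.1799]
tool_rot: [0.32, -3.125, 0.003]
ft_force: [1.3, -4.3, -9.7]
grip_width: 0.227
```

Emit:
play_rows:
  series: [0,0,0.001,0,0,0,0,0,0,0.002,0,0,0,0,0,0,0.003,0,0,0,0]

```text
time: 7.53
position: [0.5842, 0.0151, 0.18]
tool_rot: [0.32, -3.124, 0.001]
ft_force: [1.5, -2.9, -9.4]
grip_width: 0.223
```

Emit:
play_rows:
  series: [0,0,0.001,0,0,0,0,0,0,0.002,0,0,0,0]

```text
time: 7.7
position: [0.5841, 0.0184, 0.1805]
tool_rot: [-0.321, 3.125, 0.002]
ft_force: [0.3, -0.2, -3.2]
grip_width: 0.222
```

Emit:
play_rows:
  series: [0,0,0.001,0,0,0,0,0,0,0.002,0,0,0,0]

```text
time: 7.87
position: [0.5843, 0.0204, 0.1812]
tool_rot: [-0.322, 3.123, 0.0]
ft_force: [0.4, -2.7, -4.5]
grip_width: 0.226
```

Emit:
play_rows:
  series: [0,0,0.001,0,0,0,0,0,0,0.002,0,0,0,0]

```text
time: 8.03
position: [0.5841, 0.0209, 0.181]
tool_rot: [-0.321, 3.123, -0.002]
ft_force: [0.8, -4.0, -3.3]
grip_width: 0.224
```

Fz dropped back to the poker's weight alone, and y is now blocked by the slot wall: the pin is in the slot (v≈+8 mm). I'll centre it, then rise.

Emit:
play_rows:
  series: [0,0,-0.0015,0,0,0,0,0,0,-0.0025,0,0,0,0,0,0,-0.0025,-0.001,0,0,0]

```text
time: 8.28
position: [0.5836, 0.0198, 0.1811]
tool_rot: [0.321, -3.125, -0.002]
ft_force: [-0.1, -1.5, -4.1]
grip_width: 0.227
```

Emit:
play_rows:
  series: [0,0,0,-0.001,0,0,0,0,0,0,-0.002,0,0,0,0,0,0,-0.002,0,0,0]

```text
time: 8.53
position: [0.5837, 0.0197, 0.1834]
tool_rot: [0.322, -3.125, -0.001]
ft_force: [0.5, -0.4, -4.2]
grip_width: 0.224
```

```bash
python3 plan.py
```

```text
t 8.53 pos [583.7  19.7 183.4] xyaw -168.2 tilt [-0.     0.001] F [ 0.5 -0.4 -4.2] T [ 0.11 -0.19 -0.  ] w 19.5
```

Emit:
play_rows:
  series: [0,0,0,-0.001,0,0,0,0,0,0,-0.002,0,0,0,0,0,0,-0.002,0,0,0]

```text
time: 8.78
position: [0.5834, 0.0195, 0.1847]
tool_rot: [0.322, -3.124, -0.001]
ft_force: [0.6, 0.7, -6.4]
grip_width: 0.222
```

Emit:
play_rows:
  series: [0,0,0,-0.001,0,0,0,0,0,0,-0.002,0,0,0,0,0,0,-0.003,0,0,0,0,0,0,-0.003,0,0,0]

```text
time: 9.12
position: [0.5833, 0.0194, 0.1878]
tool_rot: [0.321, -3.124, -0.001]
ft_force: [-0.3, 1.5, -9.7]
grip_width: 0.223
```

Emit:
play_rows:
  series: [0,0,0,-0.001,0,0,0,0,0,0,-0.002,0,0,0,0,0,0,-0.003,0,0,0,0,0,0,-0.003,0,0,0]

```text
time: 9.45
position: [0.5835, 0.0194, 0.1912]
tool_rot: [0.322, -3.125, -0.001]
ft_force: [-0.0, 1.1, -10.8]
grip_width: 0.224
```

Emit:
play_rows:
  series: [0,0,0,-0.001,0,0,0,0,0,0,-0.002,0,0,0,0,0,0,-0.003,0,0,0,0,0,0,-0.003,0,0,0]

```text
time: 9.78
position: [0.5837, 0.0193, 0.1944]
tool_rot: [0.321, -3.125, -0.0]
ft_force: [-0.4, 2.3, -11.9]
grip_width: 0.223
```

```bash
python3 - <<'E'
from h import *
a=cam('scene');save(a['frame'],'pics/c1.png',(285,180,375,270),8)
print(proj(a,(.5876,.0112,.126)),proj(a,(.5876,.0112,.138)))
E
python3 plan.py
```

```text
(np.float64(327.86483461725965), np.float64(218.22384979135302)) (np.float64(328.2851237123268), np.float64(214.5865814331929))
t 9.83 pos [583.7  19.3 194.3] xyaw -168.3 tilt [-0.  0.] F [ -0.7   2.2 -11.5] T [ 0.95  0.06 -0.03] w 19.9
```

View pics/c1.png

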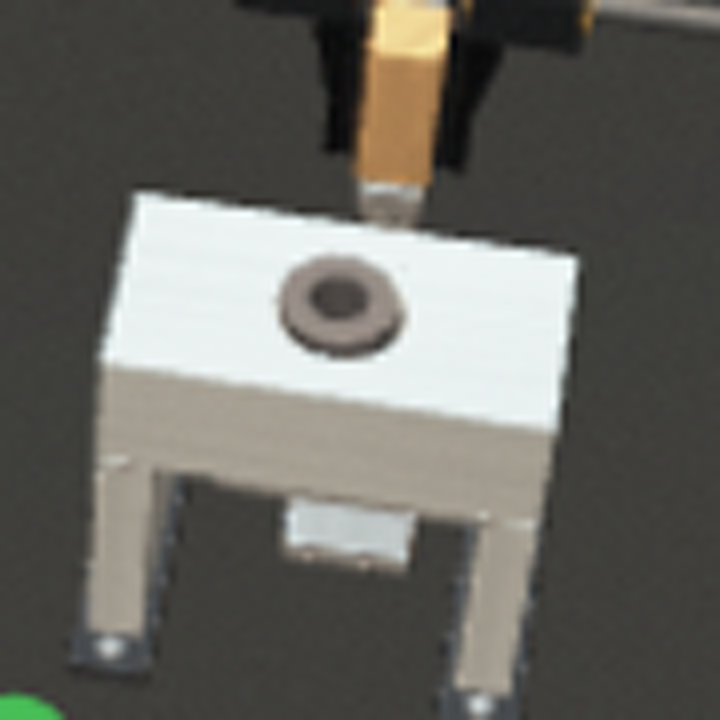

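The adapter is already about 4 mm proud (px 327,217). It is rising steadily at about 8 N.

Emit:
play_rows:
  series: [0,0,0.0007,-0.001,0,0,0,0,0,0.0007,-0.002,0,0,0,0,0,0.0007,-0.003,0,0,0,0,0,0.0007,-0.004,0,0,0,0,0,0.0007,-0.004,0,0,0]

```text
time: 10.25
position: [0.5836, 0.0196, 0.1984]
tool_rot: [0.321, -3.125, 0.0]
ft_force: [-0.9, 1.6, -11.7]
grip_width: 0.223
```

Emit:
play_rows:
  series: [0,0,0,-0.001,0,0,0,0,0,0,-0.002,0,0,0,0,0,0,-0.002,0,0,0,0,0,0,-0.002,0,0,0]

```text
time: 10.58
position: [0.5836, 0.0195, 0.2002]
tool_rot: [0.321, -3.125, 0.0]
ft_force: [-0.3, 1.3, -11.0]
grip_width: 0.229
```

```bash
python3 plan.py; python3 - <<'E'
from h import *
a=cam('scene');save(a['frame'],'pics/c2.png',(285,180,375,270),8)
E
```

```text
t 10.58 pos [583.6  19.5 200.2] xyaw -168.3 tilt [-0. -0.] F [ -0.3   1.3 -11. ] T [0.6  0.08 0.03] w 19.9
```

View pics/c2.png

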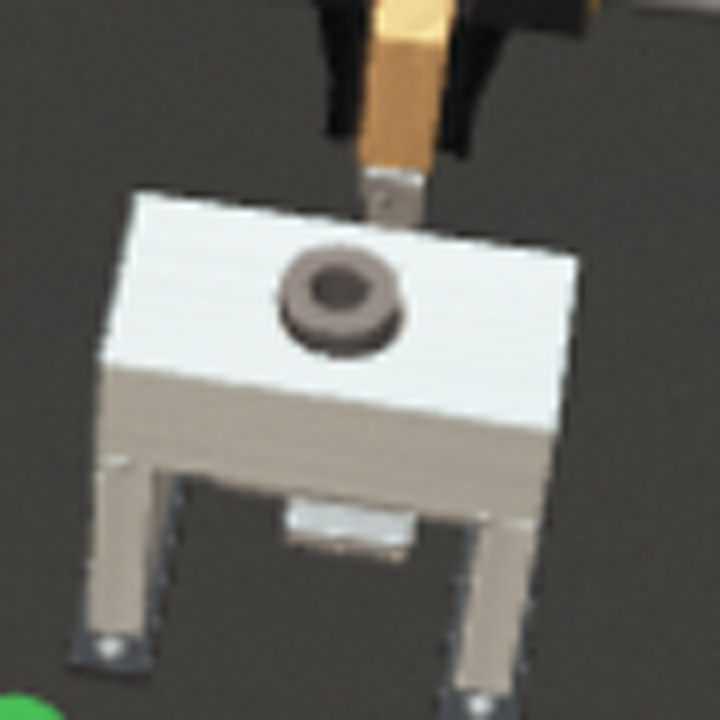

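```bash
cat > ht.py <<'E'
from h import *
import pickle,sys
from scipy.optimize import brentq
th=np.linspace(0,2*np.pi,200)
def rim(im,z,c,r=.017,f=min):
    return f(proj(im,(c[0]+r*np.cos(k),c[1]+r*np.sin(k),z))[1] for k in th)
def meas(im,c=(.5876,.0112)):
    g=im['frame'].astype(float).mean(2);out=[]
    base=None
    for col in (325,326,327,328,329):
        p=cv2.resize(g[195:235,col:col+1],(1,400),interpolation=cv2.INTER_LINEAR)[:,0]
        rows=195-.5+(np.arange(400)+.5)/10
        i0=np.argmin(abs(rows-203 if False else rows-(218 if False else 207)))
        w=np.median(p[(rows>206)&(rows<209)])
        thr=(w+140)/2
        up=rows[(rows>207)&(p<thr)][0]
        dn=rows[(rows<232)&(p<thr)&(rows>207)]
        dn=dn[dn<229][-1]
        out.append((round(float(up),2),round(float(dn),2)))
    return out
if __name__=='__main__':
    ims=[('start',pickle.load(open('scene0.pkl','rb'))),('now',cam('scene'))]
    for n,im in ims:
        o=meas(im);print(n,o)
    for z in(.124,.126,.130,.134,.136,.138,.140): print(z,round(rim(ims[1][1],z,(.5876,.0112)),2),end=' | ')
    print('\nbase of body at z=.126 lower row',rim(ims[1][1],.126,(.5876,.0112),f=max))
E
python3 ht.py
```

```text
start [(213.05, 223.45), (207.05, 223.85), (207.05, 223.45), (207.05, 223.45), (207.05, 222.85)]
now [(210.75, 223.85), (207.05, 224.35), (207.05, 224.35), (207.05, 224.35), (207.05, 224.15)]
0.124 213.12 | 0.126 212.51 | 0.13 211.31 | 0.134 210.09 | 0.136 209.48 | 0.138 208.87 | 0.14 208.26 | 
base of body at z=.126 lower row 224.04812757815515
```

```bash
sed -i 's/(rows>206)&(rows<209)/(rows>217-7.9)\&(rows<210.2)/; s/(rows>207)&(p<thr)\]/(rows>209)\&(p<thr)]/' ht.py; python3 ht.py; python3 - <<'E'
from h import *
g=cam('scene')['frame'].astype(int).mean(2).round();
print(g[204:228,322:334].astype(int))
E
```

```text
start [(212.75, 223.75), (212.75, 224.35), (212.75, 224.35), (212.95, 224.35), (212.95, 224.25)]
now [(210.55, 223.95), (210.55, 224.55), (210.45, 224.45), (210.65, 224.55), (210.65, 224.55)]
0.124 213.12 | 0.126 212.51 | 0.13 211.31 | 0.134 210.09 | 0.136 209.48 | 0.138 208.87 | 0.14 208.26 | 
base of body at z=.126 lower row 224.04812757815515
[[ 61  61  60  61  60  62  61  67  92 113 112 112]
 [ 62  61  61  61  62  62  60  60  75 119 112  97]
 [ 61  60  62  60  62  60  61  61  73 119 117 115]
 [224 193 193 184 143 105  96  63  82 119 118 120]
 [240 237 236 236 233 230 229 225 201 206 175 152]
 [241 240 241 241 241 241 241 240 238 237 234 233]
 [240 239 228 214 209 199 213 218 233 241 241 241]
 [208 171 161 156 153 150 157 158 171 202 232 241]
 [153 141 142 143 143 142 143 141 144 151 178 224]
 [141 143 137 108  98 101 106 129 141 142 143 172]
 [143 135  89  75  73  77  76  90 118 143 142 146]
 [137 112  62  65  72  71  72  73  85 117 142 141]
 [141 125  60  65  71  71  72  69  79 123 144 142]
 [142 135  87  65  71  72  73  74  98 139 141 143]
 [143 142 131 109  87  87  90 109 137 142 143 135]
 [143 144 142 138 134 135 134 138 142 141 136 103]
 [104 130 144 143 142 143 142 142 144 138 105  67]
 [ 74  87 100 104 118 128 125 114 107  82  69  59]
 [ 69  71  75  76  81  83  84  78  73  67  64  80]
 [203 105  73  71  74  74  72  70  67  67  88 174]
 [236 227 196 182 112 111 102 117 142 174 229 234]
 [240 238 236 235 232 230 230 230 232 234 238 238]
 [240 239 238 239 239 239 239 240 239 239 239 238]
 [239 239 239 240 239 239 239 239 238 238 238 239]]
```

Emit:
play_rows:
  series: [0,0,0.0003,-0.001,0,0,0,0,0,0.0003,-0.002,0,0,0,0,0,0.0003,-0.003,0,0,0,0,0,0.0003,-0.003,0,0,0]

```text
time: 11.12
position: [0.5836, 0.0197, 0.2034]
tool_rot: [0.321, -3.125, 0.001]
ft_force: [-1.6, 1.4, -12.8]
grip_width: 0.231
```

```bash
python3 plan.py; python3 ht.py; python3 - <<'E'
from h import *
g=cam('scene')['frame'].astype(int).mean(2).round();
print(g[206:228,322:334].astype(int))
E
```

```text
t 11.12 pos [583.6  19.7 203.4] xyaw -168.3 tilt [-0. -0.] F [ -1.6   1.4 -12.8] T [0.36 0.06 0.08] w 20.1
start [(212.75, 223.75), (212.75, 224.35), (212.75, 224.35), (212.95, 224.35), (212.95, 224.25)]
now [(210.15, 223.85), (210.05, 224.35), (210.05, 224.45), (210.15, 224.45), (210.25, 224.45)]
0.124 213.12 | 0.126 212.51 | 0.13 211.31 | 0.134 210.09 | 0.136 209.48 | 0.138 208.87 | 0.14 208.26 | 
base of body at z=.126 lower row 224.04812757815515
[[ 60  62  60  61  60  59  60  60  72 120 119 120]
 [223 192 193 186 143 104  97  62  82 121 118 119]
 [240 237 237 236 232 230 230 224 200 206 176 152]
 [241 240 241 239 230 232 240 240 237 237 234 232]
 [237 210 190 171 165 167 174 178 203 233 241 241]
 [186 154 148 142 142 142 141 143 150 171 204 233]
 [147 142 142 139 127 128 130 142 142 143 152 189]
 [142 136 102  84  82  83  85  94 120 142 142 160]
 [142 130  66  65  71  72  73  72  94 143 141 145]
 [137 113  62  67  71  72  72  71  76 117 143 142]
 [141 127  76  69  70  73  72  70  80 122 143 141]
 [142 138 110  79  70  73  72  78 107 139 143 139]
 [142 141 139 132 116 118 121 132 137 142 144 133]
 [129 142 143 142 139 140 140 142 142 142 133  89]
 [ 85 105 127 131 142 142 143 139 125 107  80  63]
 [ 70  74  84  85  91 101  99  88  81  73  63  58]
 [ 69  70  73  73  73  75  75  70  69  66  63  79]
 [204 103  73  73  73  74  70  70  69  66  88 173]
 [236 226 194 183 112 108 102 117 141 173 229 234]
 [239 239 236 235 231 230 230 231 232 233 238 238]
 [239 239 239 239 239 239 239 240 239 239 239 238]
 [239 239 240 239 239 240 238 239 239 238 239 239]]
```

Emit:
play_rows:
  series: [0,0,0,-0.001,0,0,0,0,0,0,-0.002,0,0,0,0,0,0,-0.002,0,0,0]

```text
time: 11.47
position: [0.5836, 0.0198, 0.2054]
tool_rot: [0.321, -3.125, 0.001]
ft_force: [-0.4, 0.9, -13.0]
grip_width: 0.226
```

```bash
python3 plan.py; python3 ht.py; python3 - <<'E'
from h import *
g=cam('scene')['frame'].astype(int).mean(2).round();
print(g[207:226,325:331].astype(int))
E
```

```text
t 11.47 pos [583.6  19.8 205.4] xyaw -168.3 tilt [-0. -0.] F [ -0.4   0.9 -13. ] T [0.26 0.05 0.03] w 19.7
start [(212.75, 223.75), (212.75, 224.35), (212.75, 224.35), (212.95, 224.35), (212.95, 224.25)]
now [(210.05, 223.75), (210.05, 224.35), (209.95, 224.25), (209.95, 224.35), (210.05, 224.35)]
0.124 213.12 | 0.126 212.51 | 0.13 211.31 | 0.134 210.09 | 0.136 209.48 | 0.138 208.87 | 0.14 208.26 | 
base of body at z=.126 lower row 224.04812757815515
[[185 142 105  96  61  80]
 [236 232 229 229 223 198]
 [212 210 192 198 216 228]
 [157 153 149 150 157 171]
 [141 142 142 142 141 142]
 [109  97  92 104 121 143]
 [ 74  72  73  77  83 111]
 [ 64  69  72  72  70  79]
 [ 67  70  71  73  69  78]
 [ 66  71  72  71  74  97]
 [109  84  90 101 108 137]
 [137 134 136 136 139 143]
 [143 142 142 143 142 143]
 [102 116 125 115 112  97]
 [ 77  81  84  78  77  71]
 [ 74  72  73  72  70  68]
 [ 73  73  73  70  69  69]
 [184 113 109 101 116 141]
 [235 231 231 229 230 232]]
```

The adapter stands about 12 mm proud (11.5–12.3 from the rim rows, 12.5 from the travel less the spring). Contact force is about 9 N. I'll lower the pin and withdraw.

Emit:
play_rows:
  series: [0,0,0,0.004,0,0,0,0,0,0,0.009,0,0,0,0,0,0,0.015,0,0,0,0,0,0,0.021,0,0,0,0,0,0,0.027,0,0,0,0,0,0,0.033,0,0,0,0,0,0,0.037,0,0,0,0,0,0,0.037,0,0,0,0,0,0,0.037,0,0,0]

```text
time: 12.32
position: [0.5836, 0.02, 0.168]
tool_rot: [0.321, -3.125, -0.0]
ft_force: [0.3, 0.4, -3.2]
grip_width: 0.222
```

```bash
python3 plan.py 505,-5,168,191.7; python3 - <<'E'
from h import *
f=cam('scene');save(f['frame'],'pics/c3.png',(285,180,375,270),8)
E
```

```text
t 12.32 pos [583.6  20.  168. ] xyaw -168.3 tilt [-0. -0.] F [ 0.3  0.4 -3.2] T [ 0.21 -0.22 -0.02] w 19.3
(505.0, -5.0, 168.0, 191.7) -> [0.082, -0.0085, 0.0001] [0.0, -0.0, 0.0] rows 2.0
```

View pics/c3.png

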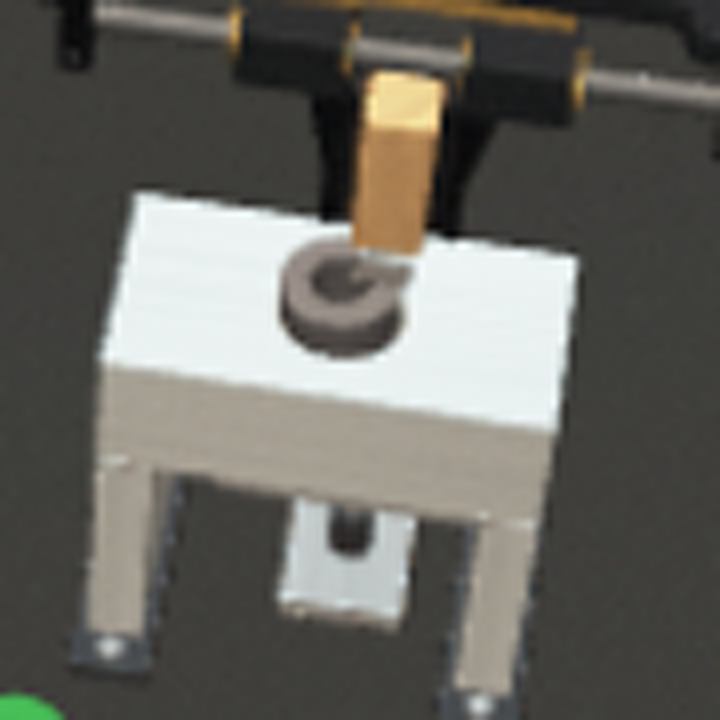

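The adapter stays up and the pin is out of the slot (pin visible at crop 350,530). The upper arm clears the adapter by about 11 mm. I'll withdraw straight back.

Emit:
play_rows:
  series: [0,0.01,0,0,0,0,0,0,0.025,0,0,0,0,0,0,0.045,0,0,0,0,0,0,0.065,-0.002,0,0,0,0,0,0.083,-0.004,0,0,0,0,0,0.083,-0.004,0,0,0,0,0,0.083,0.02,0,0,0,0,0,0.083,0.05,0,0,0,0,0,0.079,0.08,0,0,0,0,0,0.075,0.11,0,0,0,0]

```text
time: 13.2
position: [0.4876, 0.1134, 0.1688]
tool_rot: [-0.319, 3.124, -0.002]
ft_force: [1.3, 0.5, -3.5]
grip_width: 0.225
```

```bash
python3 plan.py 525,240,168,151.3
```

```text
t 13.2 pos [487.6 113.4 168.8] xyaw -168.3 tilt [ 0.002 -0.001] F [ 1.3  0.5 -3.5] T [ 0.15 -0.24 -0.07] w 19.6
(525.0, 240.0, 168.0, 151.3) -> [-0.0622, 0.1164, 0.0007] [-0.0, 0.1, 40.4] rows 5.6
```

Emit:
play_rows:
  series: [0,-0.004,0.025,0,0,0,6.5,0,-0.012,0.05,0,0,0,13,0,-0.024,0.075,0,0,0,20,0,-0.04,0.095,0,0,0,27,0,-0.053,0.11,0,0,0,34,0,-0.062,0.116,0,0,0,40.4,0,-0.062,0.116,0,0,0,40.4,0,-0.062,0.116,0.005,0,0,40.4,0,-0.062,0.116,0.01,0,0,40.4,0,-0.062,0.116,0.01,0,0,40.4]

```text
time: 14.03
position: [0.5239, 0.2368, 0.1567]
tool_rot: [-0.777, -3.042, 0.004]
ft_force: [-0.6, -0.4, -3.4]
grip_width: 0.223
```

```bash
python3 plan.py 525,240,152.5,151.3
```

```text
t 14.03 pos [523.9 236.8 156.7] xyaw 151.4 tilt [-0.002 -0.002] F [-0.6 -0.4 -3.4] T [-0.07 -0.17 -0.01] w 19.4
(525.0, 240.0, 152.5, 151.3) -> [0.0006, 0.0033, 0.0042] [-0.2, -0.0, 0.1] rows 0.1
```

Emit:
play_rows:
  series: [0,0,0.002,0.001,0,0,0,0,0,0.002,0.002,0,0,0,0,0,0.002,0.003,0,0,0,0,0,0.002,0.003,0,0,0]

```text
time: 14.37
position: [0.5258, 0.24, 0.1551]
tool_rot: [0.778, 3.044, -0.001]
ft_force: [0.9, 0.2, -4.5]
grip_width: 0.228
```

Emit:
play_rows:
  series: [0,0,0,0.0007,0,0,0,0,0,0,0.0007,0,0,0]

```text
time: 14.53
position: [0.5259, 0.2403, 0.1545]
tool_rot: [0.778, 3.044, -0.0]
ft_force: [-0.4, -0.4, -3.8]
grip_width: 0.228
```

Emit:
play_rows:
  series: [0,0,0,0.0007,0,0,0,0,0,0,0.0007,0,0,0]

```text
time: 14.7
position: [0.5258, 0.2404, 0.1537]
tool_rot: [0.778, 3.044, -0.0]
ft_force: [0.6, 0.5, -3.5]
grip_width: 0.225
```

Emit:
play_rows:
  series: [0,0,0,0.0007,0,0,0,0,0,0,0.0007,0,0,0]

```text
time: 14.87
position: [0.5258, 0.2404, 0.1529]
tool_rot: [-0.778, -3.044, 0.0]
ft_force: [-0.9, -0.1, -4.1]
grip_width: 0.227
```

Emit:
play_rows:
  series: [0,0,0,0.0007,0,0,0,0,0,0,0.0007,0,0,0]

```text
time: 15.03
position: [0.5258, 0.2404, 0.1523]
tool_rot: [-0.778, -3.044, 0.0]
ft_force: [-0.1, 0.3, -4.3]
grip_width: 0.222
```

Emit:
play_rows:
  series: [0,0,0,0.0007,0,0,0,0,0,0,0.0007,0,0,0]

```text
time: 15.2
position: [0.526, 0.2404, 0.1522]
tool_rot: [0.778, 3.043, -0.0]
ft_force: [-0.4, -0.5, -0.4]
grip_width: 0.228
```

Foot on the bench (Fz has gone to about 0). I'll release it.

Emit:
play_rows:
  series: [30,0,0,0,0,0,0,40,0,0,0,0,0,0,60,0,0,0,0,0,0,80,0,0,0,0,0,0,100,0,0,0,0,0,0,100,0,0,0,0,0,0,100,0,0,0,0,0,0,100,0,0,0,0,0,0]

```text
time: 15.87
position: [0.5259, 0.2404, 0.1517]
tool_rot: [0.778, 3.044, -0.0]
ft_force: [0.8, -0.2, 0.6]
grip_width: 0.746
```

Emit:
play_rows:
  series: [100,0,0,-0.02,0,0,0,100,0,0,-0.05,0,0,0,100,0,0,-0.08,0,0,0,100,0,0,-0.11,0,0,0,100,0,0,-0.11,0,0,0]

```text
time: 16.28
position: [0.5283, 0.2424, 0.268]
tool_rot: [0.776, 3.036, 0.009]
ft_force: [1.3, 0.1, 0.3]
grip_width: 0.993
```

```bash
python3 plan.py 500,120,262,11.7 587.6,11.2,262,101.7 587.6,11.2,262,11.7; python3 - <<'E'
from h import *
f=cam('scene');save(f['frame'],'pics/d1.png',(285,150,485,290),4)
E
```

```text
t 16.28 pos [528.3 242.4 268. ] xyaw 151.3 tilt [0.009 0.003] F [1.3 0.1 0.3] T [ 0.13 -0.18 -0.03] w 86.4
(500.0, 120.0, 262.0, 11.7) -> [-0.0339, -0.121, 0.0053] [0.6, -0.4, 139.6] rows 19.5
(587.6, 11.2, 262.0, 101.7) -> [-0.1629, -0.1744, 0.0057] [0.5, 0.2, 49.6] rows 6.9
(587.6, 11.2, 262.0, 11.7) -> [-0.1629, -0.1744, 0.0057] [0.6, -0.4, 139.6] rows 19.5
```

View pics/d1.png

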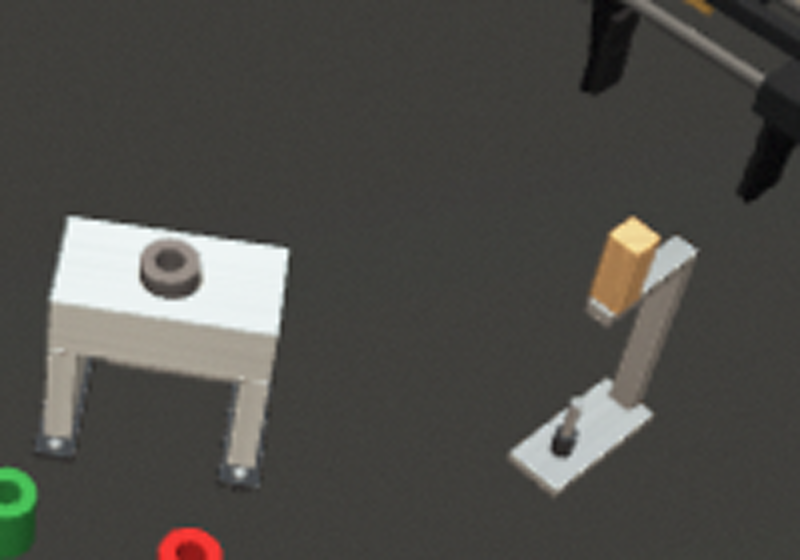

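The poker stands upright at its old place, clear of the block. The adapter is still proud (crop 170,265). I'll fix its centre from both views.

```bash
python3 - <<'E'
from meas import *
out={}
for n,box in(('scene',(313,203,342,232)),('top',(232,198,262,232))):
    im=cam(n);f=im['frame'].astype(int);g=f.mean(2);x0,y0,x1,y1=box
    print(n,g[y0:y1:2,x0:x1:2].astype(int).tolist() if n=='top' else '')
    save(im['frame'],f'pics/e_{n}.png',(x0-20,y0-15,x1+20,y1+15),10)
E
```

```text
scene 
top [[78, 81, 78, 75, 78, 77, 77, 75, 76, 76, 77, 77, 76, 79, 77], [78, 75, 78, 76, 75, 75, 81, 74, 76, 77, 77, 76, 73, 76, 78], [76, 75, 76, 75, 77, 78, 75, 74, 76, 79, 84, 105, 132, 165, 194], [76, 78, 77, 78, 77, 83, 100, 126, 160, 193, 220, 227, 235, 237, 237], [80, 98, 118, 149, 180, 218, 226, 233, 237, 237, 238, 238, 238, 237, 237], [210, 222, 229, 236, 237, 237, 237, 238, 239, 238, 238, 237, 237, 238, 237], [236, 237, 237, 238, 237, 233, 215, 203, 218, 234, 238, 238, 238, 237, 237], [237, 237, 237, 237, 230, 186, 161, 157, 161, 187, 232, 237, 239, 238, 238], [236, 236, 237, 236, 201, 159, 108, 87, 120, 164, 208, 236, 235, 236, 236], [237, 237, 237, 234, 177, 149, 113, 145, 137, 155, 179, 235, 237, 238, 238], [238, 237, 238, 231, 164, 160, 157, 164, 163, 163, 171, 235, 238, 238, 236], [237, 237, 237, 235, 177, 156, 164, 164, 163, 153, 189, 235, 237, 238, 238], [239, 239, 238, 238, 225, 141, 133, 145, 134, 167, 233, 239, 239, 239, 239], [237, 237, 237, 239, 238, 234, 212, 202, 224, 235, 240, 239, 239, 239, 239], [238, 239, 240, 240, 239, 240, 239, 239, 240, 240, 239, 238, 236, 233, 228], [240, 240, 240, 240, 240, 239, 239, 237, 231, 227, 206, 187, 158, 144, 127], [238, 238, 237, 234, 230, 212, 187, 165, 145, 127, 118, 114, 102, 93, 84]]
```

View pics/e_scene.png

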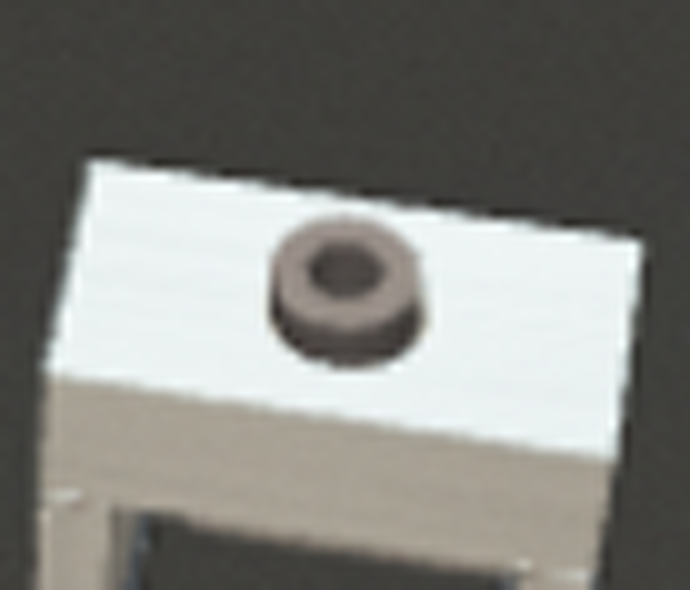

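View pics/e_top.png

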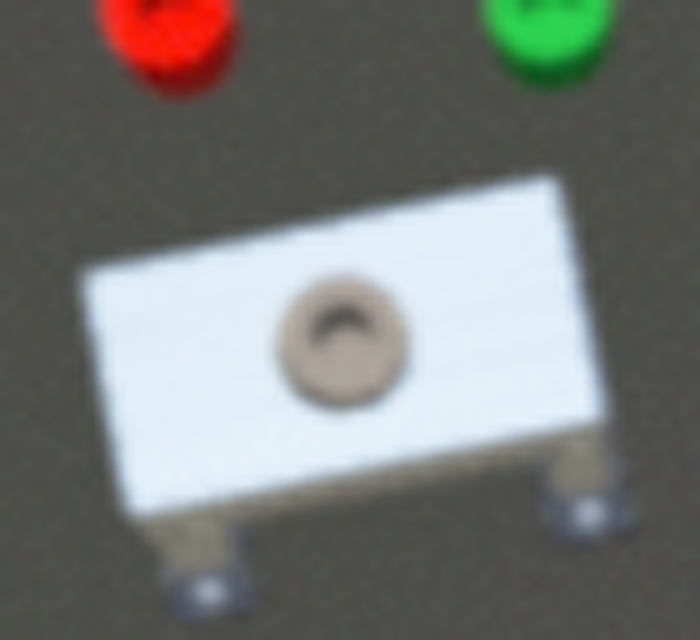

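```bash
python3 - <<'E'
from h import *
s=cam('scene');t=cam('top')
r=tri(s,(327.35,214.75),t,(245.95,216.45));print((r[0]*1e3).round(1),r[1]*1e3)
print((onz(s,327.35,214.75,.138)*1e3).round(1),(onz(t,245.95,216.45,.138)*1e3).round(1))
E
python3 plan.py 588,11.3,262,101.7
```

```text
[587.8  10.3 137.2] 2.1873069033693513
[588.9   9.5 138. ] [587.4  11.3 138. ]
t 16.53 pos [525.2 239.9 260.2] xyaw 151.3 tilt [-0.002 -0.001] F [ 0.5 -0.2  0.5] T [ 0.08 -0.13 -0.  ] w 87.1
(588.0, 11.3, 262.0, 101.7) -> [-0.1647, -0.1704, -0.0017] [-0.1, -0.0, 49.6] rows 6.9
```

Emit:
play_rows:
  series: [100,-0.165,-0.171,0,0,0,50,100,-0.165,-0.171,0,0,0,50,100,-0.165,-0.171,0,0,0,50,100,-0.165,-0.171,0,0,0,50,100,-0.165,-0.171,0,0,0,50,100,-0.165,-0.171,0,0,0,50,100,-0.165,-0.171,0,0,0,50,100,-0.165,-0.171,0,0,0,50,100,-0.165,-0.171,0,0,0,50,100,-0.165,-0.171,0,0,0,50]

```text
time: 17.37
position: [0.588, 0.0132, 0.2611]
tool_rot: [-1.983, -2.435, 0.0]
ft_force: [-0.6, 0.0, -0.0]
grip_width: 0.998
```

```bash
python3 plan.py 588,10.6,160,101.7
```

```text
t 17.37 pos [588.   13.2 261.1] xyaw 101.7 tilt [-0.001  0.001] F [-0.6  0.  -0. ] T [ 0.06 -0.1  -0.01] w 86.8
(588.0, 10.6, 160.0, 101.7) -> [-0.0026, -0.0004, 0.1011] [-0.1, -0.1, -0.0] rows 2.4
```

Emit:
play_rows:
  series: [70,-0.0015,0,0.03,0,0,0,70,-0.0025,0,0.06,0,0,0,70,-0.0025,0,0.09,0,0,0,70,-0.0025,0,0.101,0,0,0,70,-0.0025,0,0.101,0,0,0,70,-0.0025,0,0.101,0,0,0]

```text
time: 17.87
position: [0.5892, 0.0099, 0.1613]
tool_rot: [-1.988, -2.432, -0.0]
ft_force: [0.9, -0.0, 0.5]
grip_width: 0.717
```

```bash
python3 plan.py 588,10.6,129,101.7; python3 - <<'E'
from h import *
f=cam('scene');save(f['frame'],'pics/f1.png',(270,130,390,270),5)
E
```

```text
t 17.87 pos [589.2   9.9 161.3] xyaw 101.5 tilt [-0.  0.] F [ 0.9 -0.   0.5] T [ 0.01 -0.16 -0.06] w 62.4
(588.0, 10.6, 129.0, 101.7) -> [0.0009, -0.001, 0.0323] [0.0, -0.0, -0.2] rows 0.8
```

View pics/f1.png

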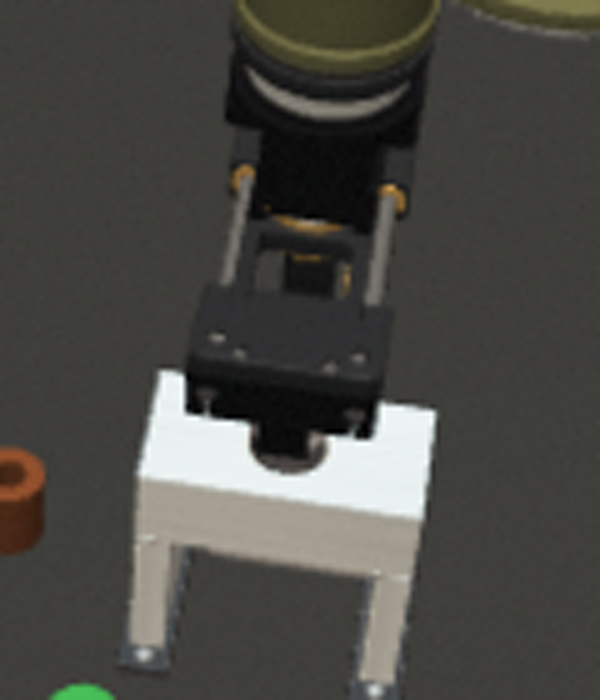

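Emit:
play_rows:
  series: [70,0.0005,-0.001,0.01,0,0,0,70,0.0005,-0.001,0.02,0,0,0,70,0.0005,-0.001,0.028,0,0,0,70,0.0005,-0.001,0.031,0,0,0,70,0.0005,-0.001,0.031,0,0,0,70,0.0005,-0.001,0.031,0,0,0]

```text
time: 18.42
position: [0.5879, 0.009, 0.1295]
tool_rot: [-1.991, -2.43, 0.0]
ft_force: [-0.4, -0.5, 0.1]
grip_width: 0.699
```

Emit:
play_rows:
  series: [30,0,0,0.0015,0,0,0,30,0,0,0.0015,0,0,0,30,0,0,0.0015,0,0,0,30,0,0,0.0015,0,0,0,30,0,0,0.0015,0,0,0,30,0,0,0.0015,0,0,0]
  force: 10

```text
time: 18.92
position: [0.5883, 0.0092, 0.1284]
tool_rot: [1.991, 2.43, 0.001]
ft_force: [0.1, 0.8, -0.7]
grip_width: 0.383
```

```bash
python3 plan.py 588,10.6,128.5,101.7
```

```text
t 18.92 pos [588.3   9.2 128.4] xyaw 101.3 tilt [0.001 0.   ] F [ 0.1  0.8 -0.7] T [ 0.06 -0.21  0.02] w 33.3
(588.0, 10.6, 128.5, 101.7) -> [0.0014, -0.0, -0.0001] [0.0, 0.0, -0.4] rows 0.1
```

Emit:
play_rows:
  series: [10,0,0,0,0,0,0,10,0,0,0,0,0,0,10,0,0,-0.002,0,0,0,10,0,0,-0.004,0,0,0,10,0,0,-0.008,0,0,0,10,0,0,-0.012,0,0,0,10,0,0,-0.018,0,0,0]
  force: 50

```text
time: 19.5
position: [0.588, 0.0089, 0.1469]
tool_rot: [-1.991, -2.43, 0.001]
ft_force: [1.6, 0.6, -0.6]
grip_width: 0.371
```

```bash
python3 plan.py; python3 - <<'E'
from h import *
f=cam('scene');save(f['frame'],'pics/f2.png',(270,130,390,270),5)
E
```

```text
t 19.5 pos [588.    8.9 146.9] xyaw 101.3 tilt [-0. -0.] F [ 1.6  0.6 -0.6] T [ 0.06 -0.46 -0.  ] w 32.3
```

View pics/f2.png

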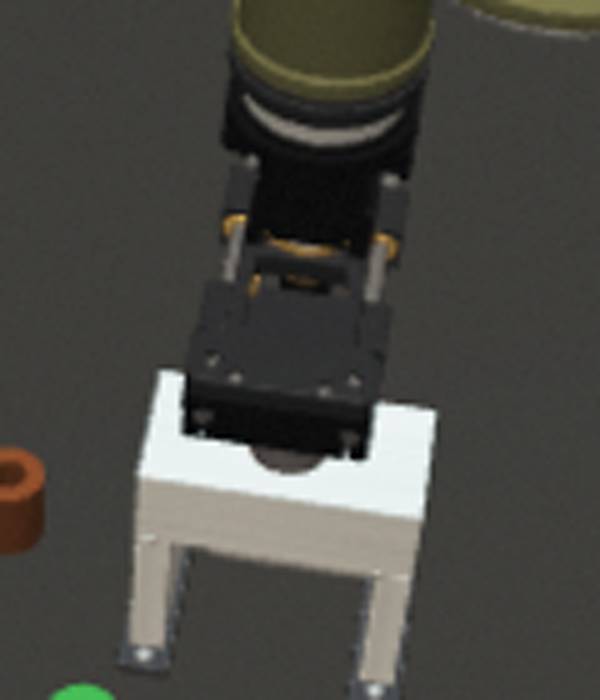

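Emit:
play_rows:
  series: [10,0,0,-0.01,0,0,0,10,0,0,-0.02,0,0,0,10,0,0,-0.03,0,0,0,10,0,0,-0.045,0,0,0,10,0,0,-0.06,0,0,0,10,0,0,-0.06,0,0,0,10,0,0,-0.06,0,0,0]

```text
time: 20.13
position: [0.5884, 0.0091, 0.2075]
tool_rot: [1.99, 2.429, 0.001]
ft_force: [-0.0, -0.2, -1.2]
grip_width: 0.372
```

```bash
python3 plan.py 599.8,-228,205,90; python3 - <<'E'
from h import *
f=cam('scene');save(f['frame'],'pics/f3.png',(270,130,390,270),5)
E
```

```text
t 20.13 pos [588.4   9.1 207.5] xyaw 101.3 tilt [ 0.002 -0.001] F [-0.  -0.2 -1.2] T [ 0.   -0.1   0.02] w 32.4
(599.8, -228.0, 205.0, 90.0) -> [-0.2347, -0.0355, 0.0027] [0.1, 0.0, 11.3] rows 5.7
```

View pics/f3.png

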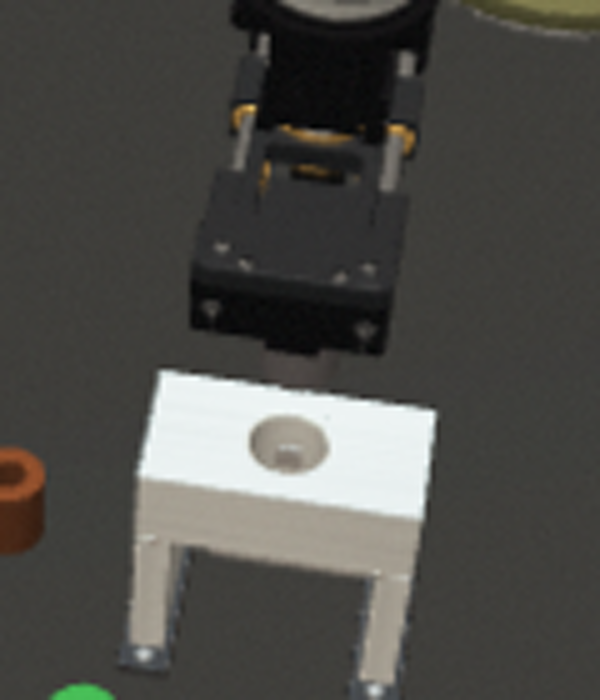

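The adapter is out: the recess is empty (crop 290,445) and the grey body hangs below the jaws (300,370). Next, the rack.

Emit:
play_rows:
  series: [10,-0.02,-0.003,0,0,0,1,10,-0.05,-0.0075,0,0,0,3,10,-0.085,-0.013,0,0,0,5,10,-0.12,-0.018,0,0,0,7,10,-0.155,-0.0235,0,0,0,9,10,-0.19,-0.029,0,0,0,11.5,10,-0.22,-0.0335,0,0,0,11.5,10,-0.236,-0.0355,0,0,0,11.5,10,-0.236,-0.0355,0,0,0,11.5,10,-0.236,-0.0355,0,0,0,11.5]

```text
time: 21.02
position: [0.599, -0.2296, 0.205]
tool_rot: [-2.225, -2.215, 0.0]
ft_force: [0.6, 0.5, -0.2]
grip_width: 0.371
```

Emit:
play_rows:
  series: [10,0,0,0.03,0,0,0,10,0,0,0.06,0,0,0,10,0,0,0.09,0,0,0,10,0,0,0.11,0,0,0,10,0,0,0.11,0,0,0,10,0,0,0.11,0,0,0]

```text
time: 21.52
position: [0.5992, -0.2265, 0.0955]
tool_rot: [-2.219, -2.22, -0.0]
ft_force: [0.6, -0.1, 0.2]
grip_width: 0.37
```

```bash
python3 plan.py 599.8,-229.5,70,90; python3 - <<'E'
from h import *
f=cam('scene');save(f['frame'],'pics/g1.png',(170,130,270,250),6)
f=cam('top');save(f['frame'],'pics/g2.png',(300,160,400,250),6)
E
```

```text
t 21.52 pos [ 599.2 -226.5   95.5] xyaw 90.0 tilt [-0.002  0.002] F [ 0.6 -0.1  0.2] T [ 0.   -0.09  0.02] w 32.2
(599.8, -229.5, 70.0, 90.0) -> [-0.003, 0.0006, 0.0255] [-0.1, -0.1, 0.0] rows 0.6
```

View pics/g1.png

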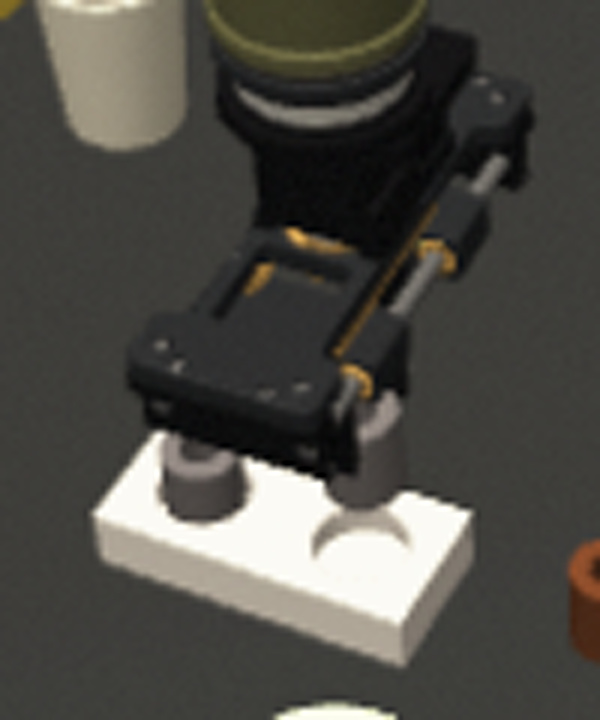

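View pics/g2.png

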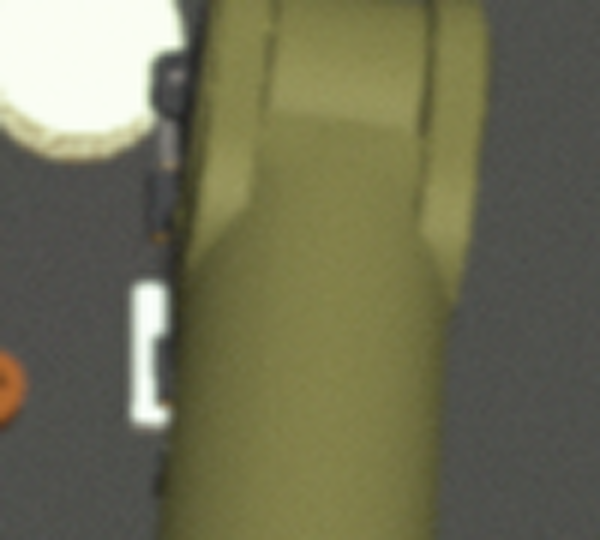

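```bash
python3 - <<'E'
from h import *
s=cam('scene')
th=np.linspace(0,6.28,200)
for dx in(-2,0,2):
  for y in(-228,-226,-224,-222):
    P=np.array([proj(s,((599.2+dx)/1e3+.017*np.cos(k),y/1e3+.017*np.sin(k),.0655)) for k in th])
    Q=P.copy();Q[:,0]=(P[:,0]-170+.5)*6-.5;Q[:,1]=(P[:,1]-130+.5)*6-.5
    print(dx,y,'x',Q[:,0].min().round(),Q[:,0].max().round(),'ymax',Q[:,1].max().round())
P=np.array([proj(s,(.5998+.02*np.cos(k),-.228+.02*np.sin(k),.028)) for k in th]);print('pocket pred',(P[:,0].min()-169.5)*6,(P[:,0].max()-169.5)*6,(P[:,1].min()-129.5)*6,(P[:,1].max()-129.5)*6)
save(s['frame'],'pics/g3.png',(210,185,255,245),12)
E
```

```text
-2 -228 x 318.0 404.0 ymax 507.0
-2 -226 x 323.0 409.0 ymax 508.0
-2 -224 x 327.0 413.0 ymax 510.0
-2 -222 x 332.0 418.0 ymax 511.0
0 -228 x 316.0 402.0 ymax 510.0
0 -226 x 321.0 406.0 ymax 512.0
0 -224 x 325.0 411.0 ymax 513.0
0 -222 x 330.0 415.0 ymax 515.0
2 -228 x 314.0 400.0 ymax 514.0
2 -226 x 318.0 404.0 ymax 515.0
2 -224 x 323.0 409.0 ymax 517.0
2 -222 x 327.0 413.0 ymax 518.0
pocket pred 314.83595692677955 413.5914883168173 505.8274099020441 579.7136538714584
```

View pics/g3.png

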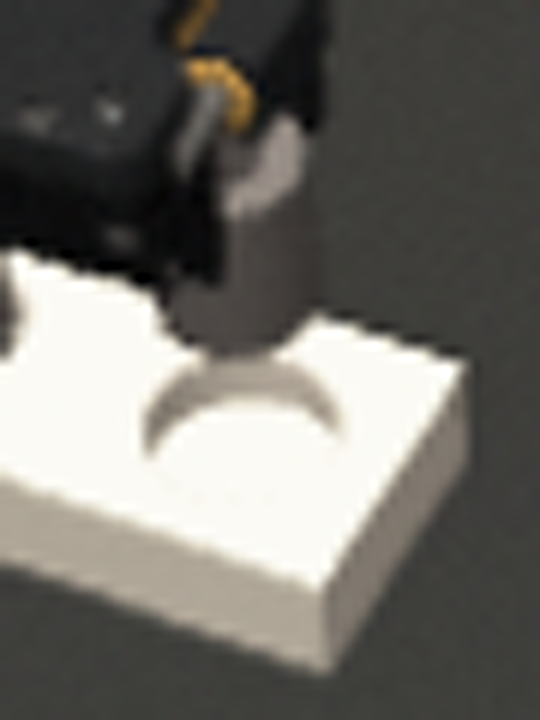

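Emit:
play_rows:
  series: [10,-0.001,0.001,0,0,0,0,10,-0.0022,0.001,0.01,0,0,0,10,-0.0022,0.001,0.02,0,0,0,10,-0.0022,0.001,0.028,0,0,0,10,-0.0022,0.001,0.032,0,0,0,10,-0.0022,0.001,0.032,0,0,0,10,-0.0022,0.001,0.032,0,0,0]

```text
time: 22.25
position: [0.6002, -0.2314, 0.0635]
tool_rot: [-2.224, -2.217, 0.001]
ft_force: [0.5, -0.1, -0.8]
grip_width: 0.368
```

```bash
python3 plan.py; python3 - <<'E'
from h import *
s=cam('scene')
save(s['frame'],'pics/g4.png',(200,175,255,245),10)
E
```

```text
t 22.25 pos [ 600.2 -231.4   63.5] xyaw 89.8 tilt [-0.001  0.001] F [ 0.5 -0.1 -0.8] T [-0.01 -0.11 -0.01] w 32.0
```

View pics/g4.png

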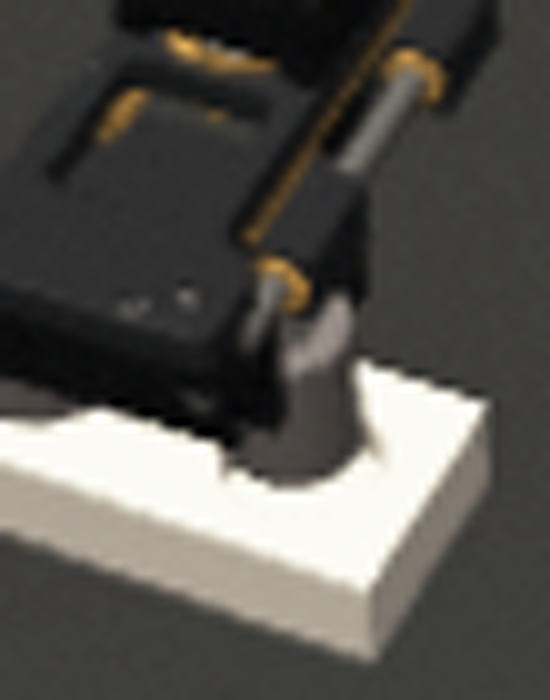

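Emit:
play_rows:
  series: [10,0.0015,0,0,0,0,0,10,0.0018,0,0.004,0,0,0,10,0.0018,0,0.008,0,0,0,10,0.0018,0,0.01,0,0,0,10,0.0018,0,0.01,0,0,0]

```text
time: 22.72
position: [0.6, -0.2296, 0.0534]
tool_rot: [-2.224, -2.217, 0.001]
ft_force: [-1.2, 0.0, -0.2]
grip_width: 0.372
```

```bash
python3 plan.py; python3 - <<'E'
from h import *
s=cam('scene')
save(s['frame'],'pics/g5.png',(200,175,255,245),10)
E
```

```text
t 22.72 pos [ 600.  -229.6   53.4] xyaw 89.8 tilt [-0.001  0.   ] F [-1.2  0.  -0.2] T [ 0.03 -0.06  0.02] w 32.3
```

View pics/g5.png

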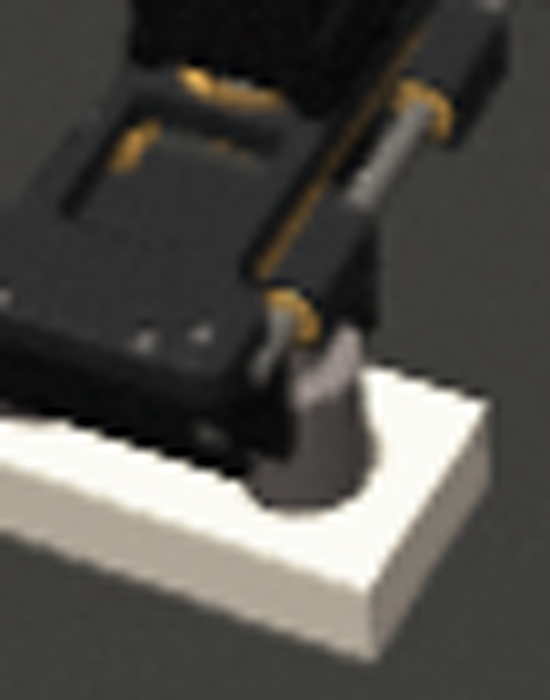

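Emit:
play_rows:
  series: [10,0,0,0.003,0,0,0,10,0,0,0.006,0,0,0,10,0,0,0.009,0,0,0,10,0,0,0.009,0,0,0]

```text
time: 23.1
position: [0.6001, -0.2296, 0.0443]
tool_rot: [-2.224, -2.217, 0.001]
ft_force: [1.0, -0.3, 0.0]
grip_width: 0.371
```

Emit:
play_rows:
  series: [10,0,0,0.001,0,0,0,10,0,0,0.001,0,0,0]

```text
time: 23.27
position: [0.6005, -0.2297, 0.044]
tool_rot: [-2.225, -2.218, 0.0]
ft_force: [-0.0, 0.2, 0.2]
grip_width: 0.374
```

Emit:
play_rows:
  series: [10,0,0,0.001,0,0,0,10,0,0,0.001,0,0,0]

```text
time: 23.43
position: [0.6008, -0.2297, 0.0434]
tool_rot: [2.224, 2.218, 0.0]
ft_force: [0.5, -0.4, -0.9]
grip_width: 0.371
```

Emit:
play_rows:
  series: [10,0,0,0.001,0,0,0,10,0,0,0.001,0,0,0]

```text
time: 23.6
position: [0.6009, -0.2294, 0.0432]
tool_rot: [2.224, 2.218, 0.0]
ft_force: [-1.8, 1.3, 6.2]
grip_width: 0.372
```

Emit:
play_rows:
  series: [10,0,0,0.001,0,0,0,10,0,0,0.001,0,0,0]

```text
time: 23.77
position: [0.6009, -0.2291, 0.043]
tool_rot: [2.224, 2.219, 0.0]
ft_force: [-3.5, 2.2, 9.8]
grip_width: 0.37
```

```bash
python3 plan.py; python3 - <<'E'
from h import *
s=cam('scene')
save(s['frame'],'pics/g6.png',(200,175,255,245),10)
E
```

```text
t 23.77 pos [ 600.9 -229.1   43. ] xyaw 89.9 tilt [ 0. -0.] F [-3.5  2.2  9.8] T [ 0.37  0.78 -0.01] w 32.2
```

View pics/g6.png

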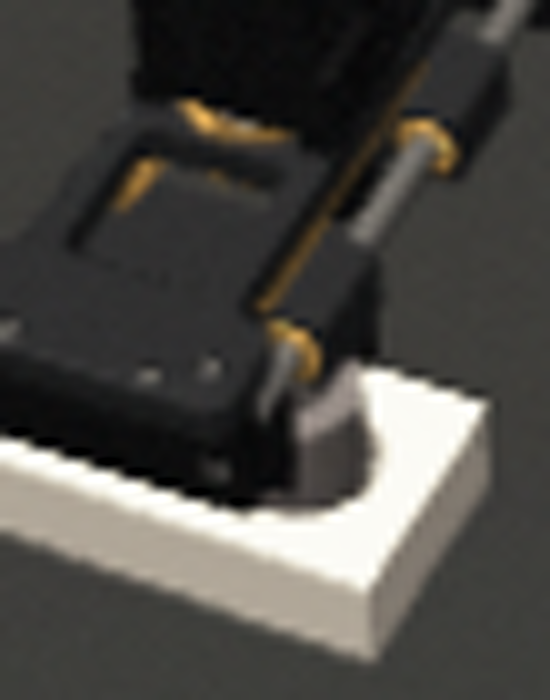

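On the floor (about 10 N, at the expected 43 mm). I'll relieve the load, then open.

Emit:
play_rows:
  series: [10,0,0,-0.001,0,0,0,10,0,0,-0.0015,0,0,0,42,0,0,-0.0015,0,0,0,50,0,0,-0.0015,0,0,0,60,0,0,-0.0015,0,0,0,70,0,0,-0.0015,0,0,0,70,0,0,-0.0015,0,0,0,70,0,0,-0.0015,0,0,0,70,0,0,-0.0015,0,0,0]
  force: 20

```text
time: 24.57
position: [0.6006, -0.2298, 0.0426]
tool_rot: [-2.225, -2.218, 0.0]
ft_force: [-0.2, -0.0, -0.3]
grip_width: 0.685
```

Emit:
play_rows:
  series: [75,0,0,-0.01,0,0,0,75,0,0,-0.025,0,0,0,75,0,0,-0.05,0,0,0,75,0,0,-0.08,0,0,0,75,0,0,-0.12,0,0,0,75,0,0,-0.16,0,0,0,75,0,0,-0.2,0,0,0,75,0,-0.03,-0.2,0,0,0,75,0,-0.06,-0.2,0,0,0,75,0,-0.09,-0.2,0,0,0]

```text
time: 25.4
position: [0.5104, -0.229, 0.2444]
tool_rot: [2.222, 2.218, 0.001]
ft_force: [-0.3, -0.2, 0.1]
grip_width: 0.752
```

```bash
python3 plan.py 450,-40,243,90; python3 - <<'E'
from h import *
s=cam('scene')
save(s['frame'],'pics/k1.png',(170,150,490,300),2.5);save(s['frame'],'pics/k3.png',(180,185,260,245),9)
s=cam('top')
save(s['frame'],'pics/k2.png',(100,120,400,290),2.6)
E
```

```text
t 25.4 pos [ 510.4 -229.   244.4] xyaw 89.9 tilt [ 0.002 -0.001] F [-0.3 -0.2  0.1] T [-0.11 -0.05  0.01] w 65.4
(450.0, -40.0, 243.0, 90.0) -> [0.1889, -0.0607, 0.0011] [0.1, 0.1, -0.1] rows 4.8
```

View pics/k1.png

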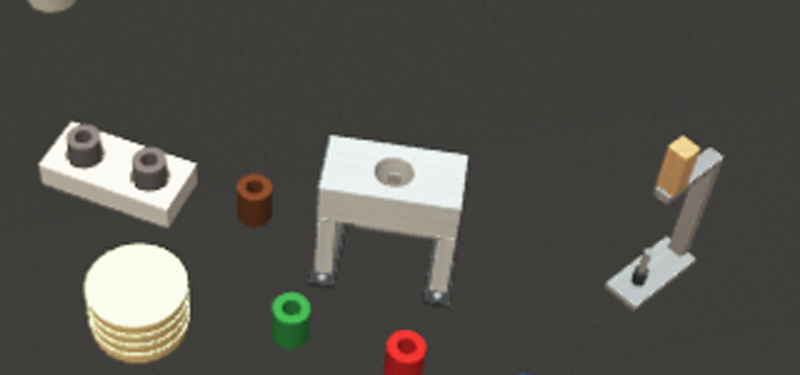

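View pics/k3.png

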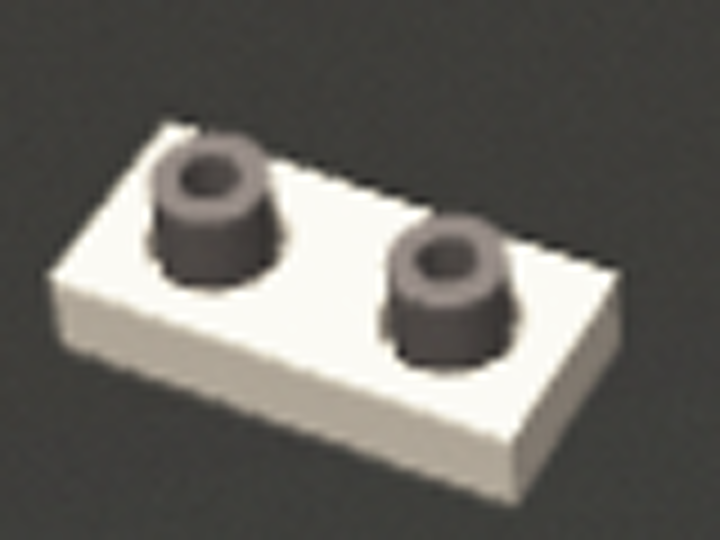

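View pics/k2.png

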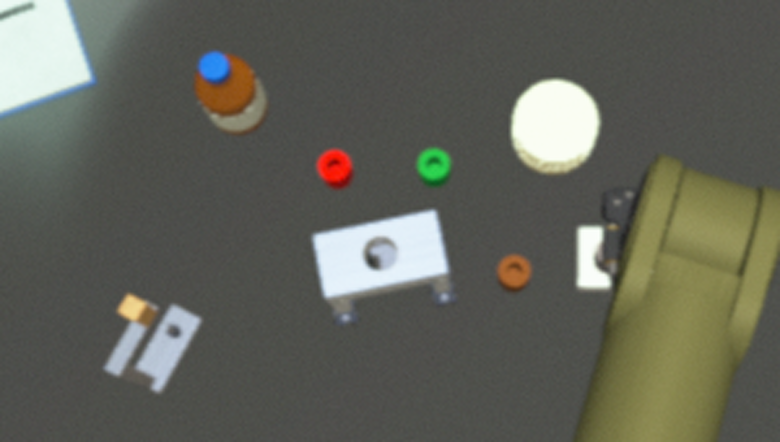

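Both grey adapters stand upright and level in the rack (crop 210,210 and 448,290). The recess is empty, the poker is upright at (660,225) in the first view, and nothing else has moved. The arm is clear. I'll let it settle, then hand in.

Emit:
play_rows:
  series: [75,0,0,0,0,0,0,75,0,0,0,0,0,0,75,0,0,0,0,0,0]

```text
time: 25.75
position: [0.5118, -0.2291, 0.2431]
tool_rot: [2.223, 2.219, 0.002]
ft_force: [0.9, 0.1, 0.6]
grip_width: 0.753
```

```bash
python3 -c "
from bench import *
print(get_state()['qd'].round(3),close_job())"
```

```text
the job is handed in; nothing more can be done
[-0.004  0.01   0.001  0.001 -0.001  0.001  0.002] None
```

The job is done and handed in at 25.8 s, well inside the 72 s limit; the hand-in gives no verdict.

- **Slot and push:** I took the poker by its handle and slid the pin along the block's underside. It jumped into the slot about 8 mm towards the block's +y. I then pushed the adapter up with about 9 N of contact, read from the wrist force, well under the 20 N limit.
- **Poker and adapter:** I stood the poker back upright where it started, then pulled the adapter out and set it in the empty pocket, pressing its floor with about 10 N.
- **Height reached:** The estimates of how far the adapter stood proud differed slightly. Triangulation gave 11.2 mm, the rim rows in the scene view about 11.5–12.3 mm, and the poker's travel less its spring about 12.5 mm.
- **Last pictures:** Both grey adapters stood upright and equally high in the rack, the recess was empty, the poker was upright and clear of the block, and nothing else in view had moved. The top view of the rack was mostly hidden by the arm, so the placing was confirmed from the scene camera only.

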